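Put the rerailer away and slide the case shut

TASK

Put the grey rerailing ramp away in the open end of the long wooden tool case: set it down flat and right way up on the floor of the case, without dropping it. Then slide the case's thin wooden cover fully shut against the end of the case; it has no handle, so press a fingertip lightly on its ribbed patch and drag it, without leaning hard on it. Leave the glue bottle, pliers and screw tin where they are.

Things in the scene. Friction and masses are not known exactly. Their poses are not given: they have to be found in the camera images.
- rerailer_mid (a point): Centre of the loose rerailing ramp: a grey plastic channel 34 mm wide (its x), 100 mm long (its y) and 18 mm high, open at the top, standing on the worktop; this point is 9 mm above its underside. Grasp it from above across the 34 mm width (the two side walls are 4 mm thick, the floor between them 4 mm).
- case: Fixed low wooden tool case, 112 mm (x) by 364 mm (y) by 54 mm high; origin at the centre of its underside, on the worktop; y runs lengthwise, the open end is +y. In its frame, mm: floor top z = 5; open compartment x -50 to 50, y 24 to 176; top lips along both sides leave a mouth of x -45 to 45. Lips and end walls reach z = 54.
- case_frame (a point): Middle of the inner face of the case's end wall, the frame that the cover shuts against: case x = 0, y = 176, z = 45 mm (a point of the fixed case, not of the cover). Axes as the case's.
- case_deck (a point): Middle of the edge of the case's fixed deck: case x = 0, y = -20, z = 54 mm (top). The deck is 5 mm thick and covers y -182 to -20; the cover comes out from under it and slides along y beneath the side lips. No edge of the cover can be pushed or gripped to shut it.
- cover (a joint): How far the cover is open, m: 0 shut, 0.145 fully open; its leading edge is at case y = 0.176 minus this; it shuts towards case +y. Flat plywood, 97 x 205 x 5 mm, no knob; a patch of fine flat ribs (60 x 24 mm) is centred 22 mm behind the leading edge. A fingertip pressed on it drags it by friction; the track resists with about 3 N; it stays where left.
- cover_seat (a point): Fixed point of the case at mid-travel (case x = 0, y = 78, z = 44.5 mm). The cover's top lies within 3 mm above or below this height, differing each time and not measured: feel for it. The cover is rigid; a press of 6 to 20 N is right, over 40 N damages it.
- glue_bottle: Loose bystander: white bottle with blue cap, 32 mm across, 83 mm tall, standing; origin at the centre of its base.
- pliers: Loose bystander: pliers with blue handles lying flat, 44 x 136 x 11 mm, lengthwise along its y; origin at the centre of its underside.
- screw_tin: Loose bystander: round tin 54 mm across, 21 mm high; origin at the centre of its underside.

How it is judged:
By the outcome, as a careful person would: the job done as asked, in the order asked, and still so for the second after the job is handed in, with the robot touching nothing.
It also fails if it takes over 64 s, if anything falls off the work surface, if the arm or the gripper's body presses on something with over 40 N, if the wrist force passes 120 N, or if a joint passes its speed limit or range.

ROBOT

A 6-joint arm with a two-finger parallel gripper is mounted at the origin on a cart in front of the work surface, level with it; the furniture and walls round the work are solid. World frame = base frame: x ahead of the robot, y to its left, z up, the work surface at z = 0. Lengths are in m, angles in rad, forces in N, time in s.
With the tool pointing down it reaches from about 0.35 to 0.775 m from the base axis. Payload 5.5 kg.
Tool frame: the origin (TCP) lies at the very end of the fingers, on their centre line; the grasp point (between the pads) lies 19 mm behind it (bot.hold_point_z is the distance from the TCP to the grasp point, in m); y points along the fingers, x is the direction in which the jaws open and shut, and the axes are right-handed (so a half turn about y gives the same grasp; the last joint's range is limited). The gripper opens to 85 mm and grips with 20 to 120 N. Pads are 22 mm wide; open, the fingers measure 114 mm over their backs; the gripper's body (76 mm by 85 mm) begins 54 mm behind the grasp point. The pads swing forward as they close: fully open they stand 13 mm farther back than shut.
Start: joints at [1.023, 0.313, 0.046, 1.304, 0, 1.431], TCP at [0.228, 0.528, 0.199] pointing down, gripper open.
Joint ranges: [-2.76, 2.76], [-0.86, 1.69], [-1.03, 1.26], [-2.2, 2.34], [-1.47, 1.5], [-3.14, 3.14]. Speed limits (rad/s): [2.57, 2.57, 3.14, 3.14, 3.14, 3.14].

INTERFACE

Orientations are given as a rotation vector (axis times angle).
In Python, from rig import bot gives the robot as it stands.
- The arm moves only by the shell command python3 -m inch 'ROWS' [FORCE]. ROWS is text: rows parted by semicolons, each of 7 numbers parted by spaces: the finger opening in m, from 0 to 0.0854, then the shift along the tool's x, y, z in m, then the turn, a rotation vector about the tool's x, y, z in degrees. In form: jaw dx dy dz wx wy wz; .... A call has 1 to 20 rows; each row shifts and turns the commanded pose from where the row before left it, along the tool's axes as they then stand; what a row does not reach is not made up. A row lasts 1/10 s, in which the tool goes at most 50 mm and 8.59 degrees, less where a joint would pass 70% of its speed; a pose out of reach is approached as far as the arm can. A call with a gripper value outside its range is refused whole. The fingers move at their own pace and stop on an object; FORCE is the grip in N (left out, the last holds). Time passes only in rows, so rows that do not move let the fingers close. It gives the time, the measured TCP pose, the force and the opening at its end, in the units of the state.
- bot.get_state(): the state, without advancing time (a new reading comes with each control period).
- bot.capture(name): name is "side" or "top" or "wrist"; returns the picture (480x640x3 uint8, red, green, blue); there is no depth.
- bot.camera_params(name): a dict with "fx", "fy", "cx", "cy" (pixels), "pose" (4x4, takes a point from camera to world coordinates). Camera axes: x right, y down, z forward; pixel columns grow to the right and rows downward; lengths in m; the calibration is good to about 2 mm. A picture is of the moment at which its call begins: read the wrist's pose just before it. camera_params takes no time and is no camera call; for the wrist camera it gives the pose at the moment of the call.
- bot.finish_job(): hands the job in, once; it reports no verdict.
Trained networks look in the newest picture that a camera, given by its name, has taken for a name from the list of things; names that differ only in an ending like _2 or _b are one class to them, and where a whole thing is asked for, a point or a joint stands for the part that bears it (a point fixed in the world has none). Each returns a list of dicts, best first, with "conf" (0 to 1); they miss things now and then, are a little off and sometimes report something else, mostly with a low value. They report only what shows in the picture. A call takes as long as a camera call.
- bot.search_frame(name, camera): "box" ([left, top, width, height] in pixels, round what is visible of it).
- bot.spot_point(name, camera): "point" ([row, column] in pixels: a listed point, or the origin of a listed thing).
The state is a dict: "time": time; "qpos": joint angles; "joint_velocities": joint speeds; "joint_torque": joint torques, N m; "ee_pos": TCP position; "orientation": TCP orientation; "force": force on the tool from outside, world axes, zero at the start; "moment": the same for the moment, N m; "finger_gap": finger opening in m.
Only numpy, scipy, OpenCV 4.12 (cv2) and the standard library are available. Lean on these libraries where they do the work, as an engineer would, in place of code of your own. Each camera call takes 0.05 s, during which the arm holds its last target.

## Working session

There is one attempt and no reset: what is moved stays moved. The work goes in short steps, Python scripts to look and compute and a shell command to move; the robot and the scene stay as the last step left them, time stands still between calls to the robot, and variables do not carry over. Pictures are saved under pics/ and viewed, and the job is handed in when it is done.

```bash
ls; mkdir -p pics; python3 - <<'E'
from rig import bot
import cv2
s=bot.get_state(); print({k:s[k] for k in s})
print(bot.hold_point_z)
for c in ["side","top","wrist"]:
    p=bot.camera_params(c)
    print(c,p)
    im=bot.capture(c); cv2.imwrite(f"pics/{c}0.png",im[:,:,::-1])
    for n in ["rerailer_mid","case","case_frame","case_deck","cover","cover_seat","glue_bottle","pliers","screw_tin"]:
        try:
            print(n,[ (x['conf'],x['point']) for x in bot.spot_point(n,c)][:2])
        except Exception as e: print(n,e)
print(bot.get_state()['time'])
E
```

```text
pics
{'time': 0.0, 'qpos': array([1.02340462e+00, 3.14010803e-01, 4.49694589e-02, 1.30361536e+00,
       2.64731832e-05, 1.43116950e+00]), 'joint_velocities': array([-0.00157362, -0.0011984 ,  0.00088944, -0.00106385,  0.00190024,
       -0.00185849]), 'joint_torque': array([ 1.48766694e-04, -4.80624783e+01,  2.98534513e+01,  1.92823517e-02,
       -2.02957240e-04,  8.97252363e-06]), 'ee_pos': array([0.22773045, 0.52734783, 0.19779913]), 'orientation': array([-1.37574209, -0.90251574,  0.90530172]), 'force': array([ 0.24092045, -0.05992637, -0.4517309 ]), 'moment': array([-0.02123338, -0.04343448,  0.01925301]), 'finger_gap': 0.08544708582553669}
0.0187
side {'fx': 437.302081478151, 'fy': 437.302081478151, 'cx': 320.4898352332331, 'cy': 238.85073172222803, 'pose': array([[ 0.99818096,  0.04049383, -0.04466576,  0.53755745],
       [ 0.05893465, -0.49921769,  0.86447001, -0.55768296],
       [ 0.01270776, -0.86552987, -0.50069608,  0.48393872],
       [ 0.        ,  0.        ,  0.        ,  1.        ]])}
rerailer_mid [(0.67, [222.6, 308.2]), (0.28, [336.0, 300.3])]
case [(0.61, [337
[... 1171 characters left out ...]
fy': 349.02125677686286, 'cx': 316.8343217957323, 'cy': 243.40051041816972, 'pose': array([[ 3.96840046e-01,  8.75782379e-01,  2.74814849e-01,
         1.58260833e-01],
       [ 9.17887744e-01, -3.78720939e-01, -1.18543411e-01,
         5.56285290e-01],
       [ 2.59907479e-04,  2.99291955e-01, -9.54161547e-01,
         3.72456602e-01],
       [ 0.00000000e+00,  0.00000000e+00,  0.00000000e+00,
         1.00000000e+00]])}
rerailer_mid [(0.65, [427.2, 260.4])]
case []
case_frame []
case_deck [(0.2, [426.4, 260.7])]
cover it knows: case, case_deck, case_frame, cover_seat, glue_bottle, pliers, rerailer_mid, screw_tin
cover_seat []
glue_bottle []
pliers []
screw_tin [(0.74, [373.8, 324.3])]
1.35
```

View pics/top0.png

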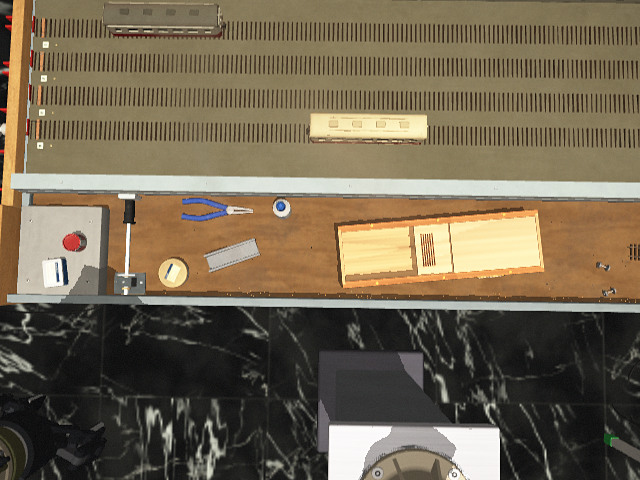

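View pics/side0.png

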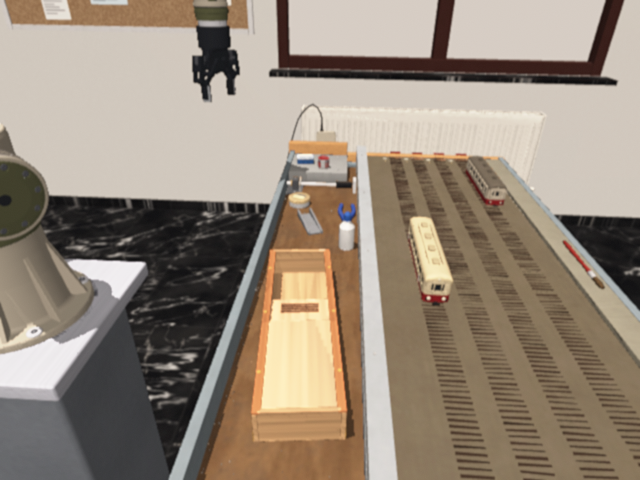

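View pics/wrist0.png

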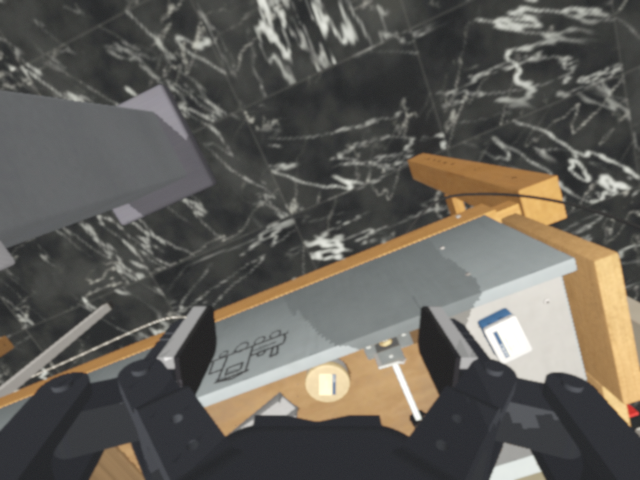

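The case is at about (440,248) in the top view, with its open end to the left. The ramp is at (232,254), the tin at (173,271), the pliers at (216,209) and the bottle at (282,208).

```bash
cat > h.py <<'E'
import numpy as np, cv2
from scipy.spatial.transform import Rotation as R
from rig import bot
def ray(c,row,col,P=None):
    P=P or bot.camera_params(c)
    d=np.array([(col-P['cx'])/P['fx'],(row-P['cy'])/P['fy'],1.])
    T=np.array(P['pose']); return T[:3,3],T[:3,:3]@d
def atz(c,row,col,z,P=None):
    o,d=ray(c,row,col,P); return o+d*(z-o[2])/d[2]
def proj(c,p,P=None):
    P=P or bot.camera_params(c); T=np.array(P['pose'])
    q=T[:3,:3].T@(np.asarray(p)-T[:3,3]); return P['fy']*q[1]/q[2]+P['cy'],P['fx']*q[0]/q[2]+P['cx']
def tri(l):
    A=np.zeros((3,3));b=np.zeros(3)
    for c,r,k in l:
        o,d=ray(c,r,k); d=d/np.linalg.norm(d); M=np.eye(3)-np.outer(d,d); A+=M;b+=M@o
    return np.linalg.solve(A,b)
E
python3 - <<'E'
from h import *
np.set_printoptions(precision=4,suppress=True)
for n,z,t,s in [("frame",.045,(258.6,339.8),(254,301.2)),("deck",.054,(246.7,452.2),(318.9,300)),("seat",.0445,(250.2,393.7),(288.1,298.7)),("rer",.009,(252.8,234.7),(222.6,308.2)),("glue",0,(212.8,282.3),(245.7,346.6)),("pliers",0,(209.1,216.9),(218.9,345.2)),("tin",0,(269,175.2),(204.3,299.2))]:
    print(n,atz("top",*t,z),atz("side",*s,z),tri([("top",*t),("side",*s)]))
im=cv2.imread("pics/top0.png")
cv2.imwrite("pics/case.png",cv2.resize(im[195:300,325:560],None,fx=3.4,fy=3.4,interpolation=cv2.INTER_CUBIC))
cv2.imwrite("pics/rer.png",cv2.resize(im[185:305,150:310],None,fx=5,fy=5,interpolation=cv2.INTER_CUBIC))
s=bot.get_state(); print(R.from_rotvec(s['orientation']).as_matrix())
E
```

```text
frame [0.4584 0.1425 0.045 ] [0.4654 0.1401 0.045 ] [0.4618 0.1428 0.043 ]
deck [ 0.4828 -0.0595  0.054 ] [ 0.4828 -0.0557  0.054 ] [ 0.4829 -0.0588  0.0566]
seat [0.4753 0.0445 0.0445] [0.4716 0.0333 0.0445] [0.4731 0.0432 0.0375]
rer [0.4673 0.3399 0.009 ] [0.4624 0.3351 0.009 ] [0.4647 0.3399 0.0067]
glue [0.5459 0.2521 0.    ] [0.5522 0.253  0.    ] [ 0.5491  0.2523 -0.0001]
pliers [0.5511 0.3778 0.    ] [0.548  0.3782 0.    ] [0.5495 0.3776 0.0006]
tin [0.435  0.4539 0.    ] [0.4297 0.4495 0.    ] [ 0.4321  0.454  -0.0019]
[[ 0.3966  0.     -0.918 ]
 [ 0.918   0.0001  0.3966]
 [ 0.0001 -1.      0.    ]]
```

View pics/case.png

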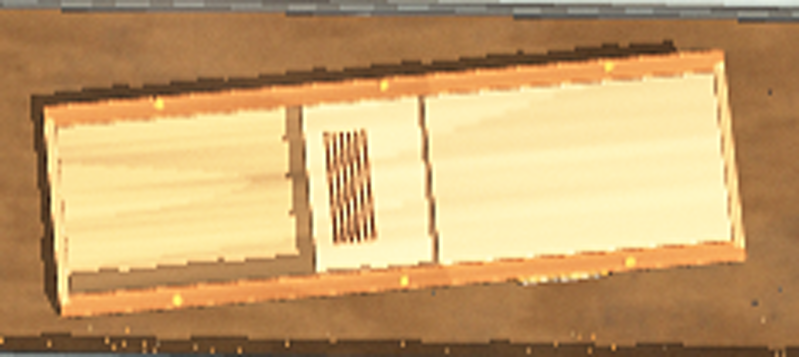

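View pics/rer.png

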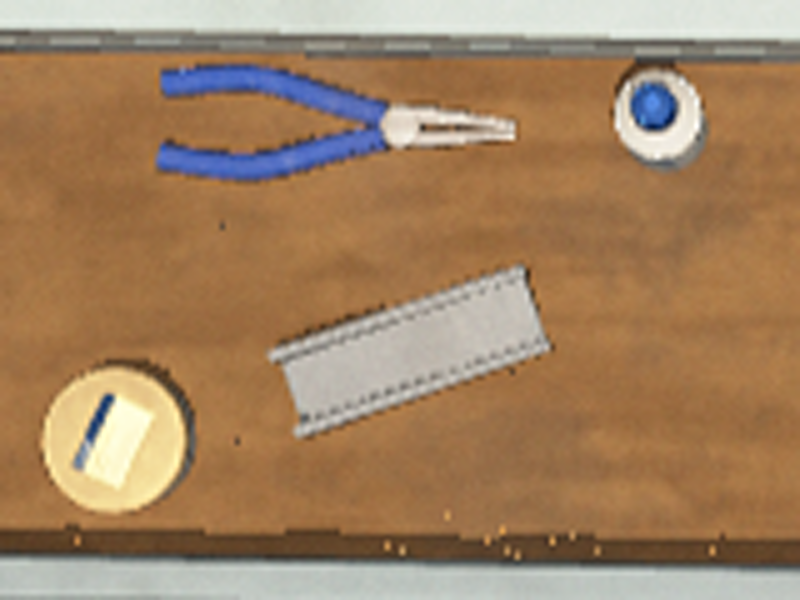

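```bash
python3 - <<'E'
from h import *
np.set_printoptions(precision=4,suppress=True)
C=np.array([(45,105),(63,317),(745,258),(722,52)])/3.4+[325,195]
W=np.array([atz("top",r,c,.054)[:2] for c,r in C-0.35]); print(W, [np.linalg.norm(W[i]-W[i-1]) for i in range(4)])
def fit(W,L,w):
    # corners order: +y/+x, +y/-x, -y/-x, -y/+x
    M=np.array([(w/2,L/2),(-w/2,L/2),(-w/2,-L/2),(w/2,-L/2)])
    m=W.mean(0); H=M.T@(W-m); a=np.arctan2(H[0,1]-H[1,0],H[0,0]+H[1,1]); 
    Rm=np.array([[np.cos(a),-np.sin(a)],[np.sin(a),np.cos(a)]]); print("ctr",m,"yaw",np.degrees(a),"res",W-m-M@Rm.T); return m,a,Rm
m,a,Rm=fit(W,.364,.112)
for p in [(0,.176),(0,-.02),(0,.078)]: print(m+Rm@p)
r=np.array([(270,355),(299,435),(549,348),(522,268)])/5+[150,185]
Q=np.array([atz("top",rr,c,.018)[:2] for c,rr in r-0.4]); print(Q,[np.linalg.norm(Q[i]-Q[i-1]) for i in range(4)])
# order: +y,+x first
fit(Q,.1,.034)
# leading edge of cover at z .0445: crop(300,105),(315,270)
for u in [(300,105),(315,270),(350,186)]:
    c,rr=np.array(u)/3.4+[325,195]; p=atz("top",rr,c,.0445)[:2]; print("cover",Rm.T@(p-m))
E
```

```text
[[ 0.5179  0.1471]
 [ 0.4058  0.1362]
 [ 0.4426 -0.2238]
 [ 0.552  -0.2132]] [np.float64(0.3619489357438656), np.float64(0.11271066449153101), np.float64(0.3618208709455864), np.float64(0.10990731418828363)]
ctr [ 0.4796 -0.0384] yaw 5.611989754430032 res [[ 0.0004 -0.0011]
 [-0.0003 -0.0011]
 [ 0.0009  0.0013]
 [-0.0011  0.0009]]
[0.4623 0.1367]
[ 0.4815 -0.0583]
[0.4719 0.0392]
[[0.4608 0.3966]
 [0.4311 0.3848]
 [0.4651 0.2921]
 [0.495  0.3029]] [np.float64(0.09967728734445451), np.float64(0.03197880870701851), np.float64(0.09874805801067717), np.float64(0.03179007485820989)]
ctr [0.463  0.3441] yaw 20.16394187694854 res [[-0.0009 -0.0003]
 [ 0.0013 -0.0004]
 [ 0.0008  0.0008]
 [-0.0012 -0.0001]]
cover [0.0452 0.0433]
cover [-0.0435  0.0437]
cover [-0.0003  0.0208]
```

```bash
python3 -m inch '0.0854 -0.0063 0 -0.0241 0 0 0; 0.0854 -0.0063 0 -0.0241 0 0 0; 0.0854 -0.0063 0 -0.0241 0 0 0; 0.0854 -0.0063 0 -0.0241 0 0 0; 0.0854 -0.0063 0 -0.0241 0 0 0; 0.0854 -0.0063 0 -0.0241 0 0 0; 0.0854 -0.0063 0 -0.0241 0 0 0; 0.0854 -0.0063 0 -0.0241 0 0 0; 0.0854 -0.0063 0 -0.0241 0 0 0; 0.0854 -0.0063 0 -0.0241 0 0 0; 0.0854 -0.0063 0 -0.0241 0 0 0; 0.0854 -0.0063 0 -0.0241 0 0 0; 0.07 0 0 0 0 7.73 0; 0.07 0 0 0 0 7.73 0; 0.07 0 0 0 0 7.73 0; 0.07 0 0 0 0 7.73 0; 0.07 0 0 0 0 7.73 0; 0.07 0 0 0 0 7.75 0'
cat > st.py <<'E'
from h import *
np.set_printoptions(precision=4,suppress=True)
def st():
    s=bot.get_state(); M=R.from_rotvec(s['orientation']).as_matrix()
    print("t",round(s['time'],2),"p",s['ee_pos'],"xang",round(float(np.degrees(np.arctan2(M[1,0],M[0,0]))),2),"down",M[:,1],"F",s['force'],"gap",round(s['finger_gap'],4),"q",s['qpos'])
    return s,M
E
python3 - <<'E'
from st import *
s,M=st()
P=bot.camera_params("wrist"); im=bot.capture("wrist"); cv2.imwrite("pics/w1.png",im[:,:,::-1])
for n in ["rerailer_mid"]:
    for x in bot.spot_point(n,"wrist"): print(n,x, atz("wrist",*x['point'],.009,P))
for p in [(.463,.3441,.009)]: print(proj("wrist",p,P))
E
```

```text
time: 3.15
ee_pos: [0.4636, 0.3438, 0.1987]
orientation: [-1.553, -0.273, 0.273]
force: [-0.3, 0.2, -0.2]
finger_gap: 0.07
t 3.15 p [0.4636 0.3438 0.1987] xang 19.91 down [ 0.      0.0001 -1.    ] F [-0.2538  0.2166 -0.1957] gap 0.07 q [0.499  0.3173 0.0518 1.3052 0.0001 1.7222]
rerailer_mid {'point': [203.9, 317.1], 'conf': 0.55} [0.4622 0.3478 0.009 ]
(np.float64(207.37273156959452), np.float64(316.62782538365377))
```

View pics/w1.png

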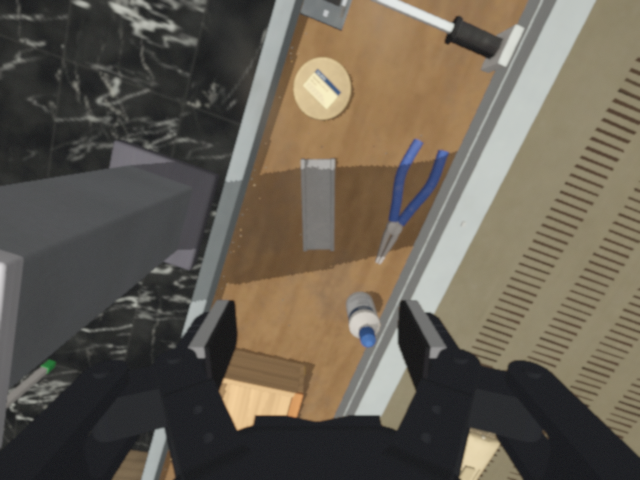

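The ramp is upright in the wrist view, with corners at about (302,159), (336,159), (334,250) and (303,250), so the jaws line up with it. I'll refine this and check the case in the side view.

```bash
python3 - <<'E'
from st import *
im=cv2.imread("pics/w1.png")
cr=cv2.resize(im[145:265,270:370],None,fx=5,fy=5,interpolation=cv2.INTER_CUBIC); cv2.imwrite("pics/w1c.png",cr)
im=cv2.imread("pics/side0.png")
m=np.array([.4796,-.0384]);a=np.radians(5.61);Rm=np.array([[np.cos(a),-np.sin(a)],[np.sin(a),np.cos(a)]])
big=cv2.resize(im[240:450,230:370],None,fx=2.8,fy=2.8,interpolation=cv2.INTER_CUBIC)
for x in (-.056,.056):
  for y in (-.182,.182):
    p=m+Rm@(x,y); r,c=proj("side",(*p,.054)); cv2.circle(big,(int((c-230+.5)*2.8),int((r-240+.5)*2.8)),2,(255,0,255),-1)
for x in (-.0435,.0435):
    p=m+Rm@(x,.0435); r,c=proj("side",(*p,.0445)); cv2.circle(big,(int((c-230+.5)*2.8),int((r-240+.5)*2.8)),2,(0,0,255),-1)
cv2.imwrite("pics/sidec.png",big)
E
```

```text
(no output)
```

View pics/w1c.png

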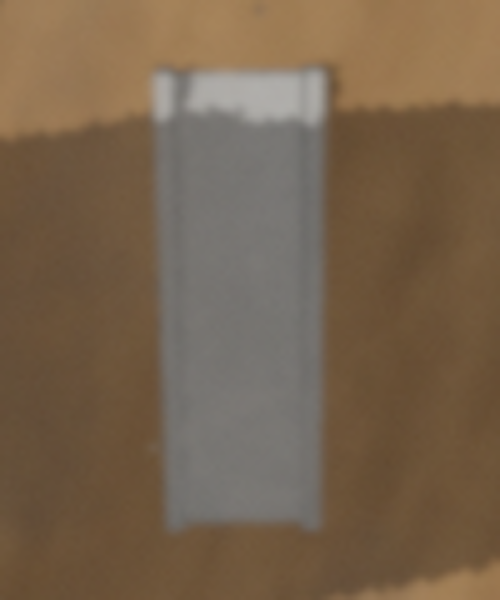

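View pics/sidec.png

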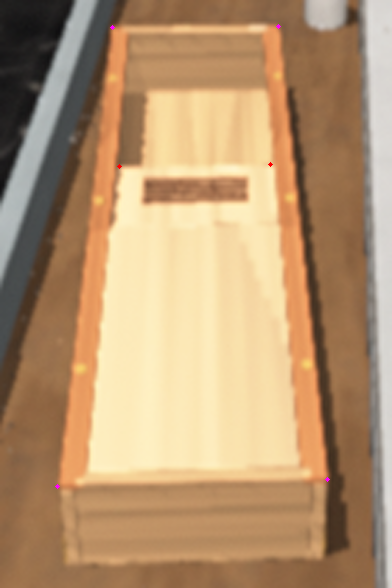

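```bash
python3 - <<'E'
from st import *
P=bot.camera_params("wrist")
Q=np.array([atz("wrist",y/5+145-.4,x/5+270-.4,.018,P)[:2] for x,y in [(154,70),(329,70),(320,527),(168,528)]])
print(Q,Q.mean(0),[np.linalg.norm(Q[i]-Q[i-1]) for i in range(4)])
d=(Q[0]+Q[1]-Q[2]-Q[3]); print("yaw",np.degrees(np.arctan2(-d[0],d[1])))
s,M=st(); print(M[:,0],M[:,2])
t=Q.mean(0)-s['ee_pos'][:2]; print("tool dx,dz",t@M[:2,0],t@M[:2,2])
E
```

```text
[[0.4304 0.3862]
 [0.4629 0.3982]
 [0.4954 0.3086]
 [0.4649 0.2972]] [0.4634 0.3476] [np.float64(0.09552609355120889), np.float64(0.03461173731108227), np.float64(0.09528888884955952), np.float64(0.03254859281441112)]
yaw 20.570972300164865
t 3.25 p [0.4636 0.3438 0.1987] xang 20.21 down [ 0.0001  0.0001 -1.    ] F [-0.5785  0.3486  0.0808] gap 0.0702 q [0.499  0.3173 0.0519 1.3052 0.     1.717 ]
[0.9384 0.3455 0.0001] [-0.3455  0.9384  0.    ]
tool dx,dz 0.0011114584031641883 0.003643135854725841
```

```bash
python3 -m inch '0.058 0.0007 0 0.002 0 0 0; 0.058 0 0.025 0 0 0 0; 0.058 0 0.025 0 0 0 0; 0.058 0 0.025 0 0 0 0; 0.058 0 0.025 0 0 0 0; 0.058 0 0.025 0 0 0 0; 0.058 0 0.02 0 0 0 0; 0.058 0 0.015 0 0 0 0; 0.058 0 0.01 0 0 0 0; 0.058 0 0.01 0 0 0 0; 0.058 0 0 0 0 0 0'
python3 - <<'E'
from st import *
s,M=st()
cv2.imwrite("pics/w2.png",bot.capture("wrist")[:,:,::-1])
cv2.imwrite("pics/s2.png",cv2.resize(bot.capture("side")[130:290,220:420],None,fx=4,fy=3.75)[:,:,::-1])
E
```

```text
time: 4.35
ee_pos: [0.4628, 0.3456, 0.0176]
orientation: [-1.553, -0.276, 0.279]
force: [0.0, 0.2, -0.3]
finger_gap: 0.0577
t 4.35 p [0.4628 0.3456 0.0176] xang 20.28 down [-0.0016 -0.0008 -1.    ] F [ 0.0191  0.2113 -0.298 ] gap 0.0577 q [ 0.5024  0.435  -0.2402  0.8975  0.      1.7192]
```

View pics/w2.png

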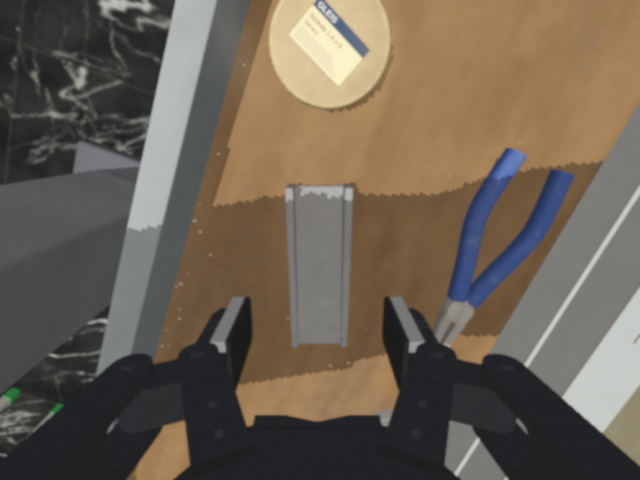

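View pics/s2.png

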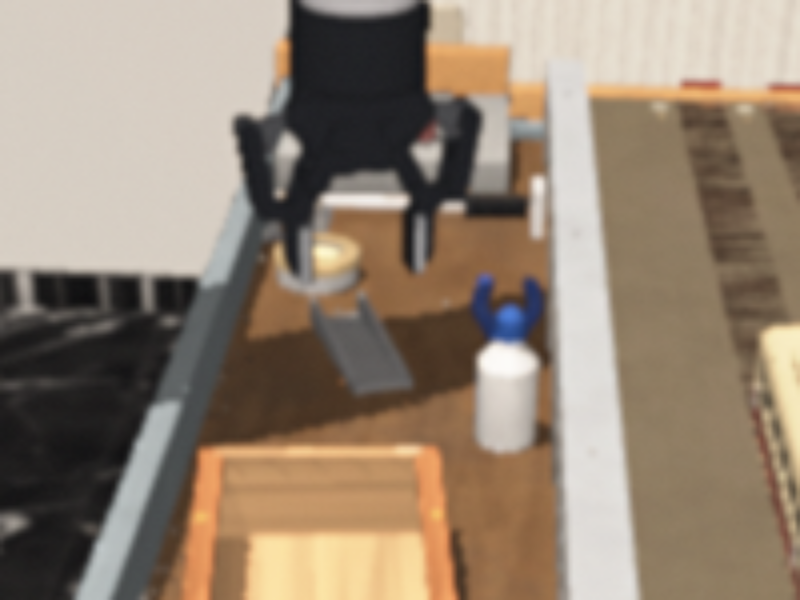

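```bash
python3 - <<'E'
from st import *
s,M=st()
for z in (.0176,.0,.03,.05):
    p=np.array([*s['ee_pos'][:2],z])
    for d in (-.029,.029):
        q=p+M[:,0]*d
        r,c=proj("side",q); r2,c2=proj("wrist",q); print(z,d,"sidecrop",(c-220)*4,(r-130)*3.75,"wrist",c2,r2)
E
```

```text
t 4.45 p [0.4638 0.3461 0.0191] xang 20.26 down [ 0.0004  0.0003 -1.    ] F [ 0.2508 -0.4444 -0.7339] gap 0.0583 q [ 0.5024  0.4335 -0.2384  0.8984  0.0001  1.7195]
0.0176 -0.029 sidecrop 308.40807435349643 332.55072692096803 wrist 263.90638453090236 277.90157609252884
0.0176 0.029 sidecrop 404.42510506819735 321.10065619379793 wrist 370.7595497327989 277.86756832127236
0.0 -0.029 sidecrop 308.8329935650304 357.7093324809777 wrist 268.19712717329764 266.18558066162547
0.0 0.029 sidecrop 404.02586808825913 345.9938824011238 wrist 366.34911254614 266.1546142792575
0.03 -0.029 sidecrop 308.10422231704 314.56026349565 wrist 260.39611973856387 287.48645444480877
0.03 0.029 sidecrop 404.710530629452 303.3038001441124 wrist 374.36772335380175 287.4499226344129
0.05 -0.029 sidecrop 307.6061431586056 285.070005713516 wrist 253.63021474736345 305.9609514187355
0.05 0.029 sidecrop 405.17829378321267 274.1378295974502 wrist 381.3223096789419 305.9194635348014
```

```bash
python3 - <<'E'
from st import *
s,M=st()
for w,sd in [((298,250),(285,303)),((298,385),(270,420))]:
    p=tri([("wrist",*w),("side",sd[0]/3.75+130,sd[1]/4+220)]); d=p-s['ee_pos']; print(p,d@M)
im=bot.capture("side"); cv2.imwrite("pics/s3.png",cv2.resize(im[150:240,265:355],None,fx=6.5,fy=6.5,interpolation=cv2.INTER_CUBIC)[:,:,::-1])
im=bot.capture("wrist"); cv2.imwrite("pics/w3.png",cv2.resize(im[260:380,200:440],None,fx=3.3,fy=3.3,interpolation=cv2.INTER_CUBIC)[:,:,::-1])
E
```

```text
t 4.45 p [0.4638 0.3461 0.0191] xang 20.26 down [ 0.0004  0.0003 -1.    ] F [ 0.2508 -0.4444 -0.7339] gap 0.0583 q [ 0.5024  0.4335 -0.2384  0.8984  0.0001  1.7195]
[0.4337 0.3386 0.0487] [-0.0308 -0.0296  0.0034]
[0.4954 0.3605 0.0496] [ 0.0347 -0.0306  0.0025]
```

View pics/s3.png

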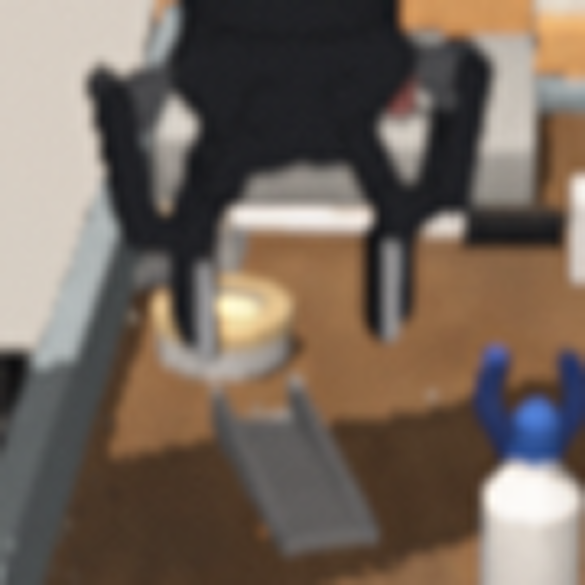

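View pics/w3.png

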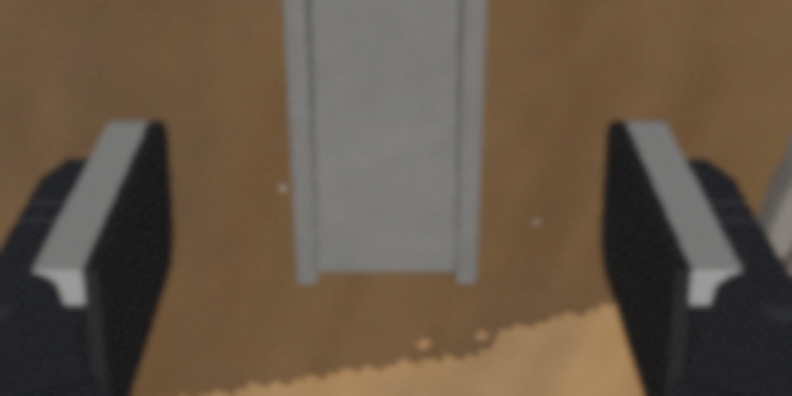

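```bash
python3 -m inch '0.058 0 0.008 0 0 0 0; 0.058 0 0.006 0 0 0 0; 0.058 0 0.002 0 0 0 0; 0.058 0 0 0 0 0 0'
python3 - <<'E'
from st import *
s,M=st()
im=bot.capture("side"); cv2.imwrite("pics/s4.png",cv2.resize(im[150:240,265:355],None,fx=6.5,fy=6.5,interpolation=cv2.INTER_CUBIC)[:,:,::-1])
im=bot.capture("wrist"); cv2.imwrite("pics/w4.png",cv2.resize(im[260:380,200:440],None,fx=3.3,fy=3.3,interpolation=cv2.INTER_CUBIC)[:,:,::-1])
E
```

```text
time: 4.95
ee_pos: [0.463, 0.3456, 0.002]
orientation: [-1.553, -0.276, 0.278]
force: [-0.1, -0.1, -0.8]
finger_gap: 0.0579
t 4.95 p [0.463  0.3456 0.002 ] xang 20.23 down [-0.0011 -0.0006 -1.    ] F [-0.118  -0.1104 -0.787 ] gap 0.0579 q [ 0.5022  0.4508 -0.2587  0.8626  0.0001  1.72  ]
```

View pics/s4.png

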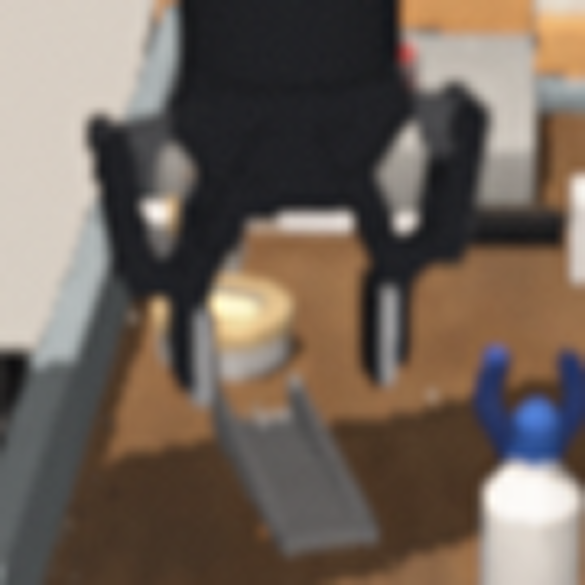

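View pics/w4.png

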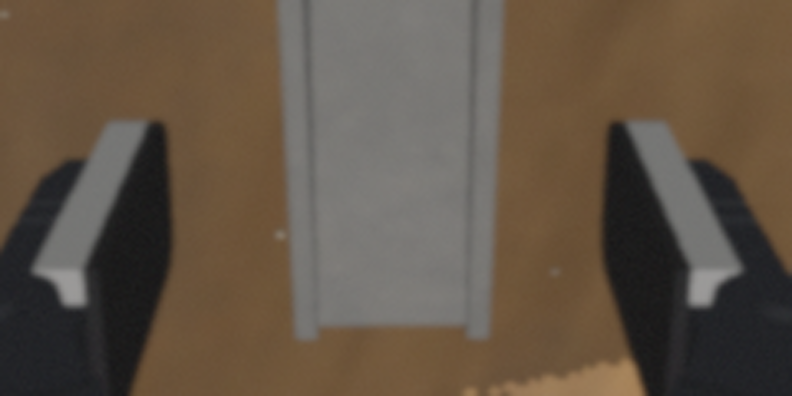

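```bash
python3 - <<'E'
from st import *
s,M=st()
for off in np.arange(0,.05,.005):
    p=s['ee_pos']-M[:,1]*off
    a=[proj("wrist",p+M[:,0]*x+M[:,2]*.011) for x in (-.029,-.037)]
    b=[proj("side",p+M[:,0]*x-M[:,2]*.011) for x in (-.029,-.037,.029)]
    print(round(off,3),"wristcrop",[(round((c-200)*3.3),round((r-260)*3.3)) for r,c in a],"sidecrop",[(round((c-265)*6.5),round((r-150)*6.5)) for r,c in b])
E
```

```text
t 5.05 p [0.4635 0.3459 0.0026] xang 20.24 down [-0.0001 -0.     -1.    ] F [ 0.0251  0.1299 -0.5027] gap 0.0579 q [ 0.5023  0.4502 -0.2579  0.8628  0.0001  1.7199]
0.0 wristcrop [(207, -1), (157, -1)] sidecrop [(216, 498), (194, 501), (372, 477)]
0.005 wristcrop [(202, 10), (151, 10)] sidecrop [(216, 485), (194, 488), (372, 465)]
0.01 wristcrop [(197, 22), (144, 22)] sidecrop [(216, 473), (194, 476), (373, 453)]
0.015 wristcrop [(192, 34), (137, 34)] sidecrop [(215, 460), (193, 463), (373, 440)]
0.02 wristcrop [(186, 47), (130, 47)] sidecrop [(215, 448), (193, 451), (373, 428)]
0.025 wristcrop [(180, 61), (123, 61)] sidecrop [(215, 435), (193, 438), (373, 415)]
0.03 wristcrop [(174, 75), (115, 75)] sidecrop [(215, 422), (193, 425), (373, 403)]
0.035 wristcrop [(167, 91), (106, 91)] sidecrop [(215, 410), (192, 412), (374, 390)]
0.04 wristcrop [(160, 107), (97, 107)] sidecrop [(215, 397), (192, 399), (374, 377)]
0.045 wristcrop [(152, 125), (87, 125)] sidecrop [(214, 384), (192, 386), (374, 365)]
```

Both views put the open fingertips well above the reported TCP, and there has been no contact. I'll go down a little at a time and watch the force.

```bash
python3 -m inch '0.058 0 0.003 0 0 0 0; 0.058 0 0.002 0 0 0 0; 0.058 0 0 0 0 0 0'; python3 -m inch '0.058 0 0.002 0 0 0 0; 0.058 0 0.002 0 0 0 0; 0.058 0 0 0 0 0 0'
python3 - <<'E'
from st import *
s,M=st()
im=bot.capture("side"); cv2.imwrite("pics/s5.png",cv2.resize(im[150:240,265:355],None,fx=6.5,fy=6.5,interpolation=cv2.INTER_CUBIC)[:,:,::-1])
E
```

```text
time: 5.35
ee_pos: [0.4633, 0.3458, -0.0026]
orientation: [-1.553, -0.277, 0.277]
force: [0.1, 0.4, -0.0]
finger_gap: 0.058
time: 5.65
ee_pos: [0.4633, 0.3458, -0.0066]
orientation: [-1.553, -0.277, 0.277]
force: [0.4, -0.8, 0.7]
finger_gap: 0.058
t 5.65 p [ 0.4633  0.3458 -0.0066] xang 20.23 down [-0.0004 -0.0002 -1.    ] F [ 0.3927 -0.843   0.6994] gap 0.058 q [ 0.5023  0.46   -0.2684  0.8428  0.      1.72  ]
```

View pics/s5.png

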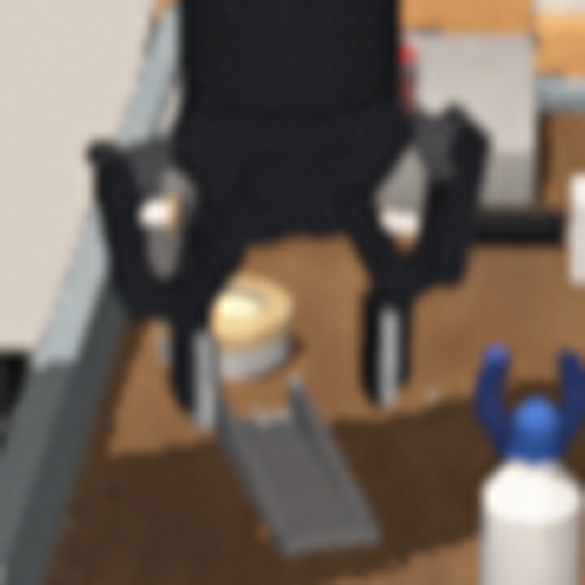

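```bash
python3 -m inch '0.058 0 0.004 0 0 0 0; 0.058 0 0.004 0 0 0 0; 0.058 0 0.003 0 0 0 0; 0.058 0 0 0 0 0 0'; python3 -m inch '0.058 0 0.003 0 0 0 0; 0.058 0 0.003 0 0 0 0; 0.058 0 0 0 0 0 0'
python3 - <<'E'
from st import *
im=bot.capture("side"); cv2.imwrite("pics/s6.png",cv2.resize(im[150:240,265:355],None,fx=6.5,fy=6.5,interpolation=cv2.INTER_CUBIC)[:,:,::-1])
im=bot.capture("wrist"); cv2.imwrite("pics/w6.png",im[:,:,::-1])
s,M=st()
for h in (0,.005,.01,.015,.02):
    p=s['ee_pos'].copy(); p[2]=h
    print(h,[(round((c-265)*6.5),round((r-150)*6.5)) for r,c in [proj("side",p+M[:,0]*x-M[:,2]*.011) for x in (-.029,-.037,.029)]])
E
```

```text
time: 6.1
ee_pos: [0.463, 0.3456, -0.018]
orientation: [-1.553, -0.276, 0.278]
force: [-0.3, -0.3, -0.0]
finger_gap: 0.0581
time: 6.4
ee_pos: [0.4632, 0.3458, -0.0238]
orientation: [-1.553, -0.277, 0.278]
force: [0.2, -0.5, -0.3]
finger_gap: 0.058
t 6.5 p [ 0.4634  0.3459 -0.0234] xang 20.23 down [-0.0002 -0.0001 -1.    ] F [ 0.6571 -0.0704  0.1007] gap 0.0584 q [ 0.5023  0.4788 -0.2862  0.806   0.      1.72  ]
0 [(216, 504), (194, 507), (372, 484)]
0.005 [(216, 492), (194, 495), (372, 472)]
0.01 [(216, 480), (194, 482), (372, 459)]
0.015 [(215, 467), (193, 470), (373, 447)]
0.02 [(215, 454), (193, 457), (373, 434)]
```

View pics/s6.png

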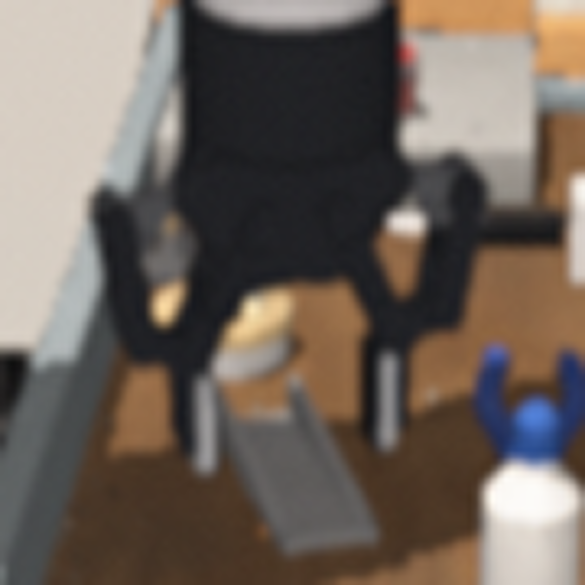

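View pics/w6.png

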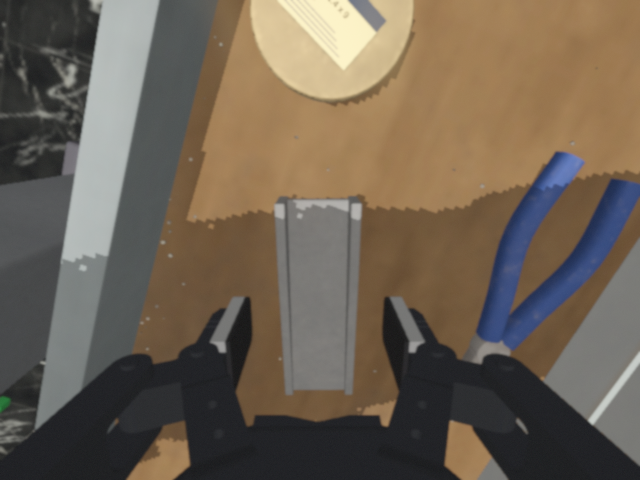

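```bash
python3 -m inch '0.058 0 0.003 0 0 0 0; 0.058 0 0.002 0 0 0 0; 0.058 0 0.002 0 0 0 0; 0.05 0 0 0 0 0 0; 0.042 0 0 0 0 0 0; 0.036 0 0 0 0 0 0' 35; python3 -m inch '0.03 0 0 0 0 0 0; 0.02 0 0 0 0 0 0; 0.02 0 0 0 0 0 0; 0.02 0 0 0 0 0 0' 35
python3 - <<'E'
from st import *
s,M=st()
im=bot.capture("side"); cv2.imwrite("pics/s7.png",cv2.resize(im[150:240,265:355],None,fx=6.5,fy=6.5,interpolation=cv2.INTER_CUBIC)[:,:,::-1])
im=bot.capture("wrist"); cv2.imwrite("pics/w7.png",im[:,:,::-1])
E
```

```text
time: 7.1
ee_pos: [0.4636, 0.3459, -0.0302]
orientation: [-1.553, -0.277, 0.277]
force: [0.4, -0.5, -0.1]
finger_gap: 0.0363
time: 7.5
ee_pos: [0.4638, 0.3461, -0.03]
orientation: [-1.553, -0.278, 0.277]
force: [0.0, -0.8, 2.3]
finger_gap: 0.033
t 7.5 p [ 0.4638  0.3461 -0.03  ] xang 20.23 down [ 0.0006  0.0004 -1.    ] F [ 0.0302 -0.753   2.2974] gap 0.033 q [ 0.5023  0.4865 -0.2928  0.7908  0.      1.7199]
```

View pics/s7.png

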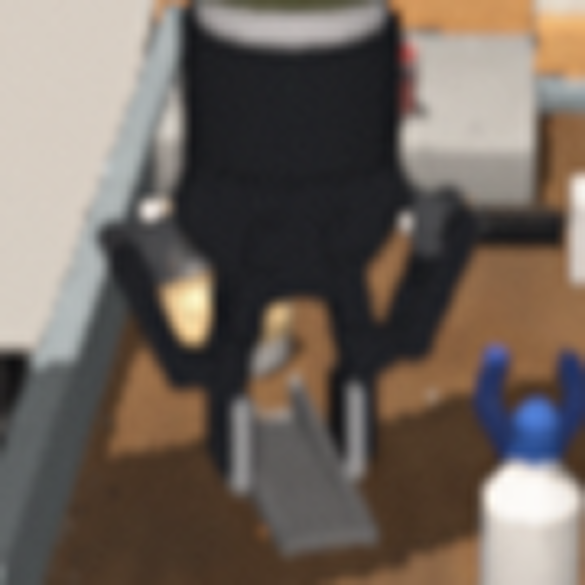

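View pics/w7.png

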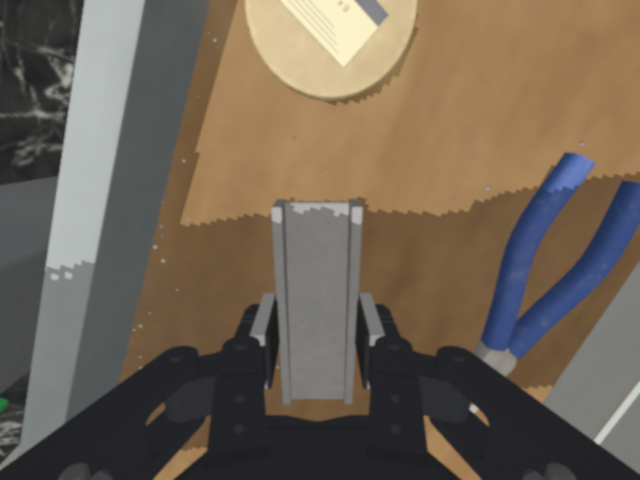

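```bash
python3 - <<'E'
from st import *
s,M=st();P=bot.camera_params("wrist")
Q=np.array([atz("wrist",r,c,.018,P) for c,r in [(273,204),(363,204),(353,402),(282,403)]]); m=Q.mean(0)
print(Q,m,(m-s['ee_pos'])@M,[np.linalg.norm(Q[i]-Q[i-1]) for i in range(4)])
E
python3 -m inch '0.02 0 -0.005 0 0 0 0; 0.02 0 -0.01 0 0 0 0; 0.02 0 -0.015 0 0 0 0; 0.02 0 -0.02 0 0 0 0; 0.02 0 -0.02 0 0 0 0; 0.02 0 -0.02 0 0 0 0; 0.02 0 -0.02 0 0 0 0; 0.02 0 -0.01 0 0 0 0; 0.02 0 0 0 0 0 0'
python3 - <<'E'
from st import *
s,M=st()
im=bot.capture("side"); cv2.imwrite("pics/s8.png",cv2.resize(im[110:230,255:375],None,fx=5,fy=5,interpolation=cv2.INTER_CUBIC)[:,:,::-1])
im=bot.capture("wrist"); cv2.imwrite("pics/w8.png",im[:,:,::-1])
E
```

```text
t 7.6 p [ 0.4638  0.3461 -0.03  ] xang 20.24 down [ 0.0005  0.0004 -1.    ] F [-0.3249  0.8705  2.9279] gap 0.0326 q [ 0.5023  0.4865 -0.2928  0.7908  0.0001  1.7199]
[[0.4312 0.3875 0.018 ]
 [0.462  0.3989 0.018 ]
 [0.4916 0.3158 0.018 ]
 [0.4624 0.3045 0.018 ]] [0.4618 0.3516 0.018 ] [ 0.0001 -0.048   0.0059] [np.float64(0.08874615423003816), np.float64(0.03281515278848424), np.float64(0.08822829281638901), np.float64(0.0312734682132636)]
time: 8.5
ee_pos: [0.4647, 0.3465, 0.0916]
orientation: [-1.552, -0.28, 0.274]
force: [-0.8, -0.2, -0.5]
finger_gap: 0.0329
t 8.5 p [0.4647 0.3465 0.0916] xang 20.23 down [ 0.003   0.0017 -1.    ] F [-0.7815 -0.2376 -0.5162] gap 0.0329 q [ 0.5023  0.371  -0.1393  1.057   0.      1.72  ]
```

View pics/s8.png

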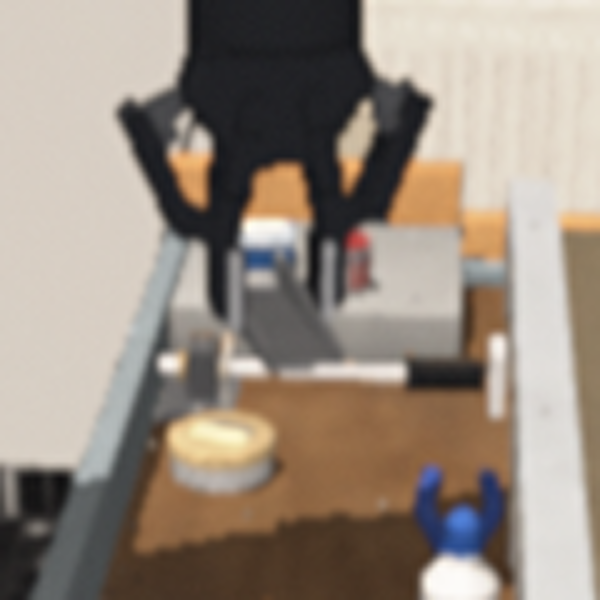

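View pics/w8.png

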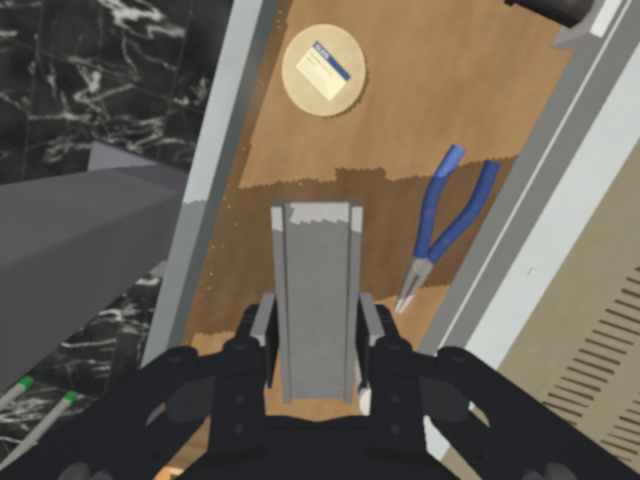

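The ramp is held level (gap 33 mm), with its ends at rows 204 and 402 in the wrist view. I'll carry it over the open end of the case and turn it to the case's yaw.

```bash
python3 -m inch '0.02 -0.0075 0 -0.02165 0 0 0; 0.02 -0.0075 0 -0.02165 0 0 0; 0.02 -0.0075 0 -0.02165 0 0 0; 0.02 -0.0075 0 -0.02165 0 0 0; 0.02 -0.0075 0 -0.02165 0 0 0; 0.02 -0.0075 0 -0.02165 0 0 0; 0.02 -0.0075 0 -0.02165 0 0 0; 0.02 -0.0075 0 -0.02165 0 0 0; 0.02 -0.0075 0 -0.02165 0 0 0; 0.02 -0.0075 0 -0.02165 0 0 0; 0.02 -0.0075 0 -0.02165 0 0 0; 0.02 -0.0075 0 -0.02165 0 0 0; 0.02 0 0 0 0 4.88 0; 0.02 0 0 0 0 4.88 0; 0.02 0 0 0 0 4.88 0; 0.02 0 0 0 0 0 0'
python3 - <<'E'
from st import *
s,M=st()
im=bot.capture("side"); cv2.imwrite("pics/s9.png",cv2.resize(im[140:340,200:400],None,fx=3,fy=3,interpolation=cv2.INTER_CUBIC)[:,:,::-1])
P=bot.camera_params("wrist");im=bot.capture("wrist"); cv2.imwrite("pics/w9.png",im[:,:,::-1])
im=bot.capture("top"); cv2.imwrite("pics/t9.png",cv2.resize(im[180:320,300:560],None,fx=3,fy=3,interpolation=cv2.INTER_CUBIC)[:,:,::-1])
s,M=st()
E
```

```text
time: 10.2
ee_pos: [0.4679, 0.0709, 0.0884]
orientation: [-1.569, -0.074, 0.078]
force: [-0.2, -1.0, -1.0]
finger_gap: 0.033
t 10.2 p [0.4679 0.0709 0.0884] xang 5.57 down [-0.0024  0.0002 -1.    ] F [-0.2013 -0.9578 -0.9706] gap 0.033 q [-0.0195  0.1863 -0.402   0.985   0.0001  1.4541]
t 10.35 p [0.4684 0.0711 0.089 ] xang 5.7 down [-0.0013  0.0001 -1.    ] F [ 0.3424  0.5685 -0.1755] gap 0.0332 q [-0.0192  0.1858 -0.401   0.9853  0.0001  1.4522]
```

View pics/s9.png

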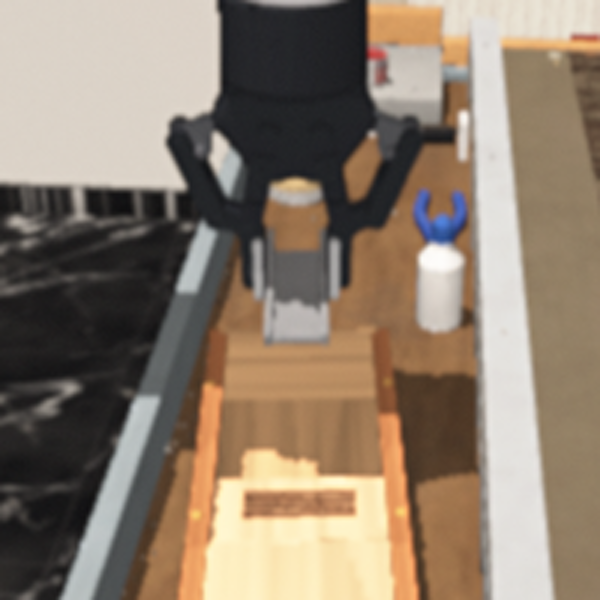

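View pics/w9.png

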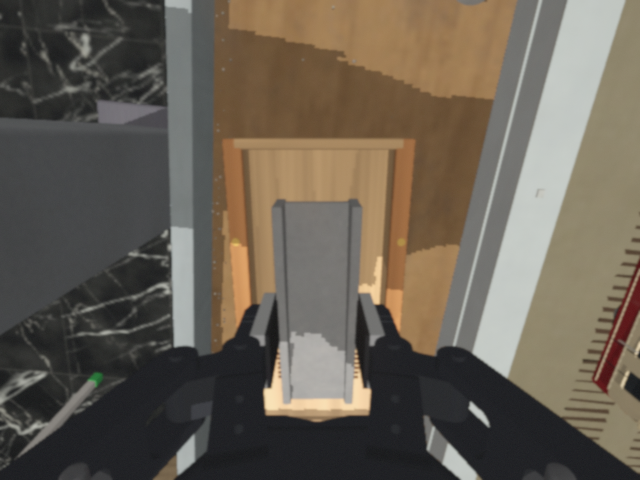

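View pics/t9.png

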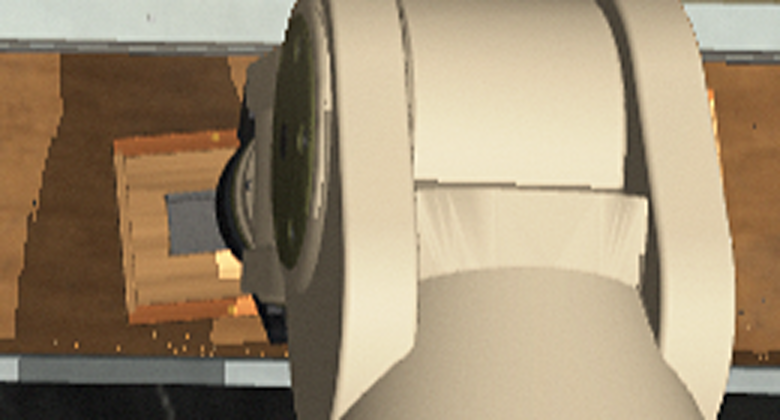

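```bash
python3 - <<'E'
from st import *
s,M=st()
m=np.array([.4796,-.0384]);a=np.radians(5.61);Rm=np.array([[np.cos(a),-np.sin(a)],[np.sin(a),np.cos(a)]])
for h in (.09,.1,.11,.12,.13):
    f=[Rm.T@(atz("top",180+v/3,300+u/3,h+.018)[:2]-m) for u,v in [(165,196),(170,256)]]
    n=[Rm.T@(atz("side",140+v/3,200+u/3,h)[:2]-m) for u,v in [(265,340),(328,342)]]
    print(h,"far",f[0],f[1],"near",n[0],n[1])
print("tcp",Rm.T@(s['ee_pos'][:2]-m))
P=bot.camera_params("wrist")
for z in (.054,):
    print("lips/wall wrist", [Rm.T@(atz("wrist",v,u,z,P)[:2]-m) for u,v in [(224,139),(414,139),(246,150),(391,150)]])
E
```

```text
t 10.35 p [0.4684 0.0711 0.089 ] xang 5.7 down [-0.0013  0.0001 -1.    ] F [ 0.3424  0.5685 -0.1755] gap 0.0332 q [-0.0192  0.1858 -0.401   0.9853  0.0001  1.4522]
0.09 far [0.0154 0.1573] [-0.0187  0.1575] near [-0.0181  0.1097] [0.0175 0.1069]
0.1 far [0.0149 0.1581] [-0.0188  0.1582] near [-0.0175  0.0937] [0.0172 0.0909]
0.11 far [0.0144 0.1589] [-0.0189  0.159 ] near [-0.0168  0.0776] [0.017  0.0749]
0.12 far [0.0139 0.1596] [-0.019   0.1598] near [-0.0162  0.0616] [0.0167 0.059 ]
0.13 far [0.0134 0.1604] [-0.0191  0.1605] near [-0.0156  0.0455] [0.0164 0.043 ]
tcp [-0.0004  0.11  ]
lips/wall wrist [array([-0.0536,  0.1818]), array([0.0553, 0.1819]), array([-0.0413,  0.1757]), array([0.0425, 0.1758])]
```

Ramp centre is at case (−1, 110) mm, with its underside about 120 mm up. Both ends clear the case by about 16 mm. Lowering now.

```bash
python3 -m inch '0.02 0 0.015 0 0 0 0; 0.02 0 0.02 0 0 0 0; 0.02 0 0.02 0 0 0 0; 0.02 0 0.02 0 0 0 0; 0.02 0 0.015 0 0 0 0; 0.02 0 0.008 0 0 0 0; 0.02 0 0.004 0 0 0 0; 0.02 0 0 0 0 0 0; 0.02 0 0 0 0 0 0'
python3 - <<'E'
from st import *
s,M=st()
im=bot.capture("wrist"); cv2.imwrite("pics/w10.png",im[:,:,::-1])
im=bot.capture("side"); cv2.imwrite("pics/s10.png",cv2.resize(im[140:340,200:400],None,fx=3,fy=3,interpolation=cv2.INTER_CUBIC)[:,:,::-1])
E
```

```text
time: 11.25
ee_pos: [0.4696, 0.071, -0.0117]
orientation: [-1.569, -0.078, 0.076]
force: [0.2, -0.4, -0.8]
finger_gap: 0.0328
t 11.25 p [ 0.4696  0.071  -0.0117] xang 5.61 down [ 0.0011  0.0001 -1.    ] F [ 0.1641 -0.4002 -0.7564] gap 0.0328 q [-0.0192  0.2983 -0.5398  0.7316  0.0001  1.4537]
```

View pics/w10.png

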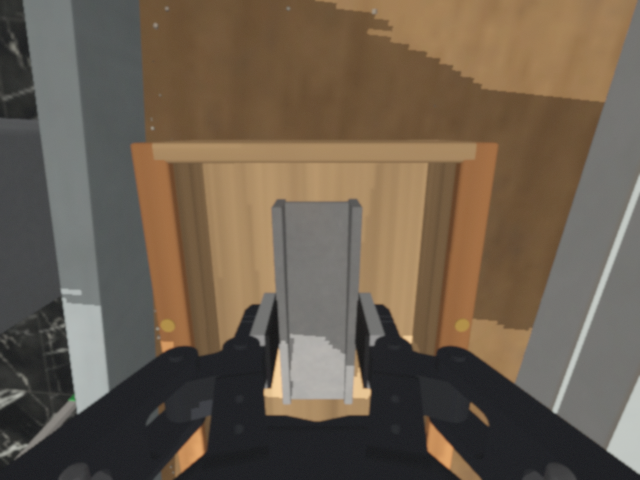

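View pics/s10.png

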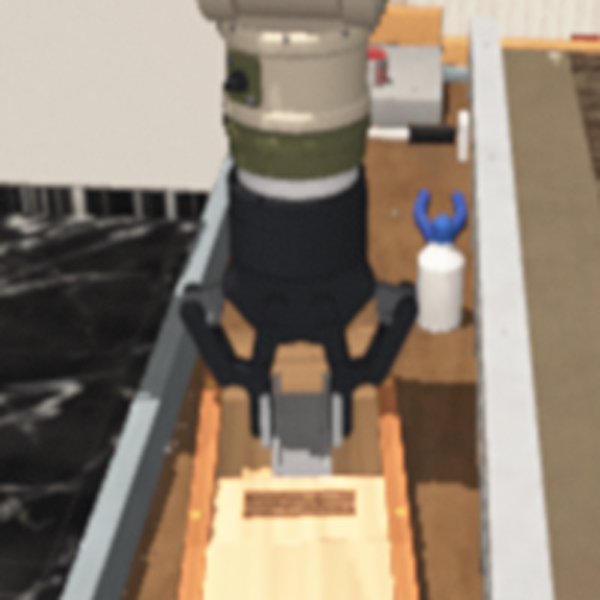

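```bash
python3 - <<'E'
from st import *
s,M=st()
im=bot.capture("side")[:,:,::-1]; k=7
x0,y0=250,225
cr=cv2.resize(im[y0:y0+75,x0:x0+95],None,fx=k,fy=k,interpolation=cv2.INTER_CUBIC)
def pt(h,x,z):
    p=s['ee_pos'].copy(); p[2]=h; p=p+M[:,0]*x+M[:,2]*z
    r,c=proj("side",p); return int((c-x0+.5)*k),int((r-y0+.5)*k)
for h,col in ((.022,(0,0,255)),(.0675,(255,0,255)),(.0775,(0,255,0))):
    cv2.line(cr,pt(h,-.05,-.011),pt(h,.05,-.011),col,1)
    for x in (-.045,.045,-.0165,.0165): cv2.circle(cr,pt(h,x,-.011),3,col,-1)
cv2.imwrite("pics/s11.png",cr)
E
```

```text
t 11.35 p [ 0.4697  0.071  -0.0116] xang 5.61 down [ 0.0016  0.0001 -1.    ] F [ 0.6478  0.1214 -0.929 ] gap 0.033 q [-0.0192  0.2979 -0.5398  0.7314  0.0001  1.4538]
```

View pics/s11.png

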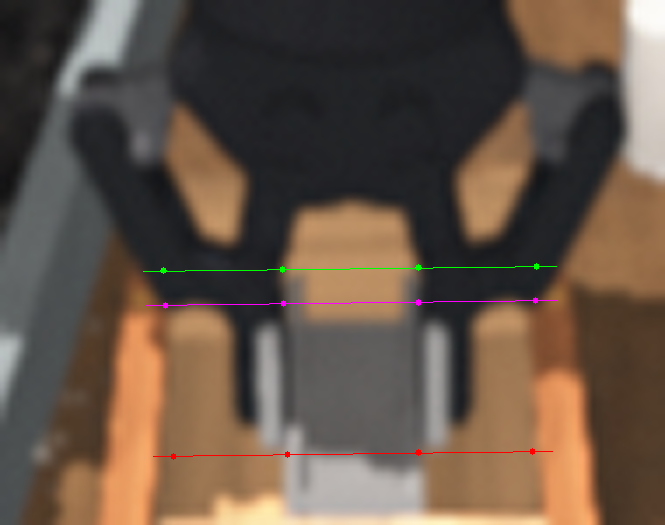

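```bash
python3 -m inch '0.02 0 0.004 0 0 0 0; 0.02 0 0.003 0 0 0 0; 0.02 0 0.002 0 0 0 0; 0.02 0 0 0 0 0 0'; python3 -m inch '0.02 0 0.001 0 0 0 0; 0.02 0 0 0 0 0 0';  python3 -m inch '0.02 0 0.001 0 0 0 0; 0.02 0 0 0 0 0 0'
cat > ov.py <<'E'
from st import *
def ov(name,h0,k=7,x0=250,y0=225):
    s,M=st()
    im=bot.capture("side")[:,:,::-1]
    cr=cv2.resize(im[y0:y0+75,x0:x0+95],None,fx=k,fy=k,interpolation=cv2.INTER_CUBIC)
    cv2.imwrite(name,cr)
E
python3 -c "
from ov import *
ov('pics/s12.png',0,y0=245)"
```

```text
time: 11.8
ee_pos: [0.4685, 0.071, -0.0217]
orientation: [-1.569, -0.076, 0.077]
force: [-0.0, -0.5, 0.6]
finger_gap: 0.0328
time: 12.0
ee_pos: [0.4689, 0.071, -0.0224]
orientation: [-1.569, -0.077, 0.077]
force: [0.7, 0.2, -0.8]
finger_gap: 0.0327
time: 12.2
ee_pos: [0.469, 0.071, -0.0234]
orientation: [-1.569, -0.077, 0.077]
force: [-0.5, 0.9, -0.2]
finger_gap: 0.0325
t 12.2 p [ 0.469   0.071  -0.0234] xang 5.59 down [ 0.      0.0001 -1.    ] F [-0.4964  0.8606 -0.2498] gap 0.0325 q [-0.0192  0.3142 -0.5533  0.7033  0.0001  1.454 ]
```

View pics/s12.png

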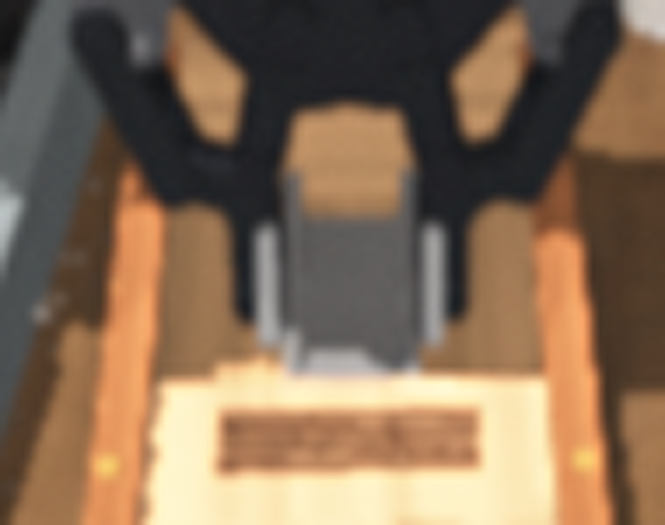

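```bash
python3 -m inch '0.02 0 0.001 0 0 0 0; 0.02 0 0 0 0 0 0';  python3 -m inch '0.02 0 0.001 0 0 0 0; 0.02 0 0 0 0 0 0'
```

```text
time: 12.45
ee_pos: [0.4689, 0.071, -0.0244]
orientation: [-1.569, -0.077, 0.077]
force: [-0.4, 0.3, -0.5]
finger_gap: 0.0331
time: 12.65
ee_pos: [0.4691, 0.071, -0.025]
orientation: [-1.569, -0.077, 0.076]
force: [-1.3, -0.5, 2.6]
finger_gap: 0.0327
```

```bash
python3 -m inch '0.02 0 0.0005 0 0 0 0; 0.02 0 0 0 0 0 0'
python3 -c "
from ov import *
print(bot.get_state()['moment'])
ov('pics/s13.png',0,y0=245)
cv2.imwrite('pics/w13.png',bot.capture('wrist')[:,:,::-1])"
```

```text
time: 12.85
ee_pos: [0.4692, 0.071, -0.025]
orientation: [-1.569, -0.077, 0.076]
force: [-3.5, -0.4, 8.9]
finger_gap: 0.0326
[0.0081 0.4176 0.0057]
t 12.85 p [ 0.4692  0.071  -0.025 ] xang 5.6 down [ 0.0007  0.     -1.    ] F [-3.5149 -0.4352  8.8678] gap 0.0326 q [-0.0192  0.3164 -0.5554  0.6983  0.0001  1.4539]
```

View pics/s13.png

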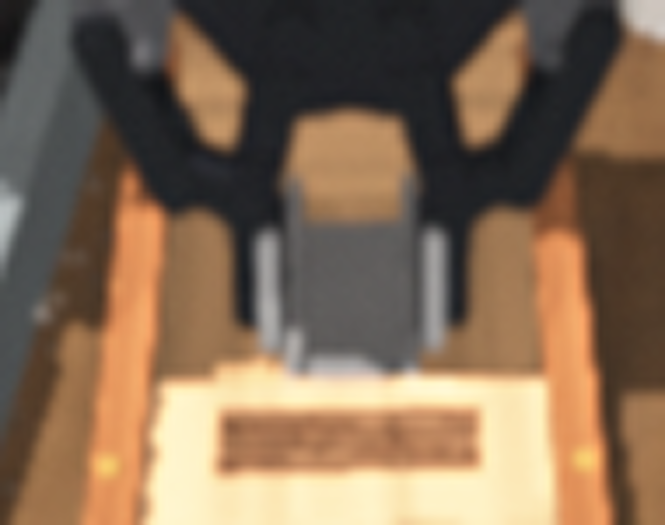

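View pics/w13.png

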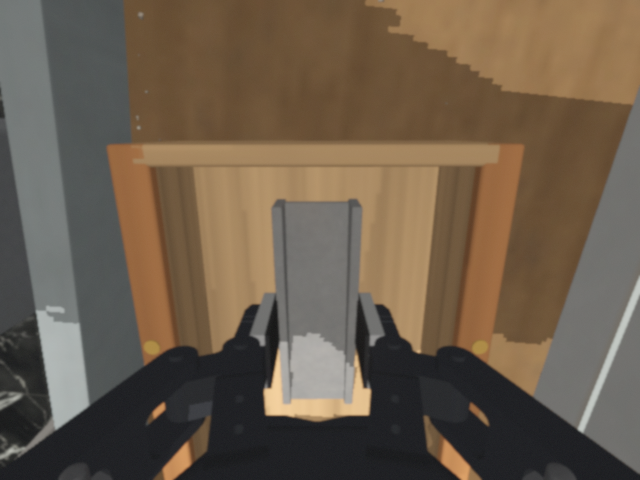

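```bash
python3 -m inch '0.02 0 -0.0005 0 0 0 0; 0.035 0 0 0 0 0 0; 0.036 0 0 0 0 0 0; 0.037 0 0 0 0 0 0; 0.037 0 0 0 0 0 0'
python3 -c "
from ov import *
print(bot.get_state()['moment'])
ov('pics/s14.png',0,y0=245)
cv2.imwrite('pics/w14.png',bot.capture('wrist')[:,:,::-1])"
```

```text
time: 13.45
ee_pos: [0.4688, 0.071, -0.0248]
orientation: [-1.57, -0.077, 0.077]
force: [-3.0, -0.6, 8.7]
finger_gap: 0.0367
[-0.0545  0.4132 -0.0062]
t 13.45 p [ 0.4688  0.071  -0.0248] xang 5.6 down [ 0.     -0.0001 -1.    ] F [-3.035  -0.5536  8.6648] gap 0.0367 q [-0.0192  0.3161 -0.5553  0.6995 -0.0001  1.4539]
```

View pics/s14.png

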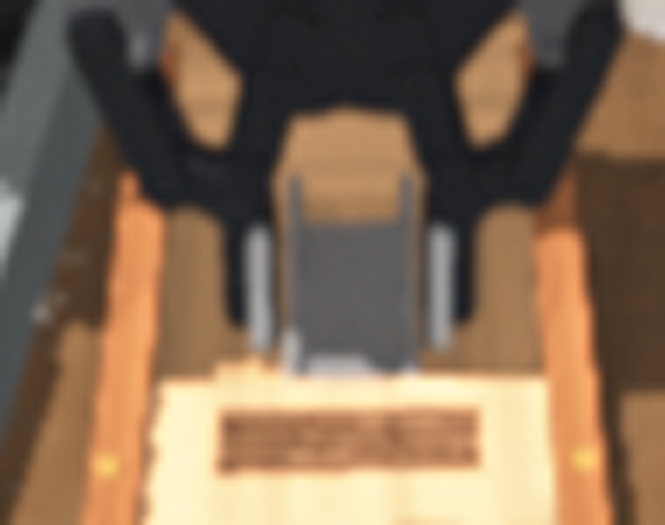

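View pics/w14.png

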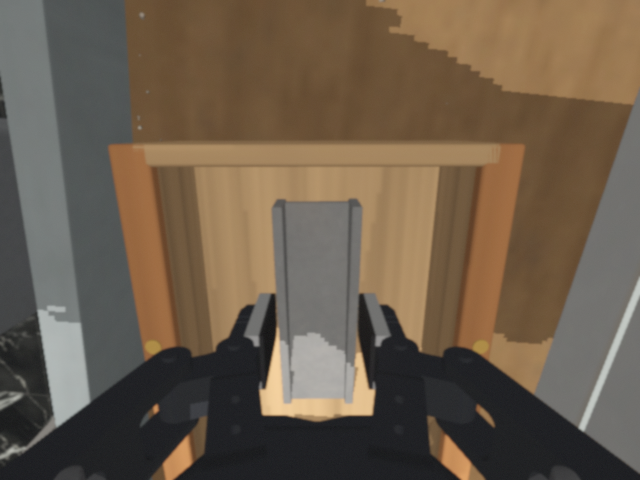

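Ramp released on the floor. The remaining 9 N is a finger link on the side lip, which is light. Lifting straight up now.

```bash
python3 -m inch '0.037 0 -0.003 0 0 0 0; 0.037 0 -0.005 0 0 0 0; 0.037 0 -0.01 0 0 0 0; 0.037 0 -0.015 0 0 0 0; 0.037 0 -0.02 0 0 0 0; 0.037 0 -0.02 0 0 0 0; 0.037 0 -0.02 0 0 0 0; 0.02 0 -0.015 0 0 0 0; 0 0 0 0 0 0 0; 0 0 0 0 0 0 0' 30
python3 -c "
from ov import *
s,M=st()
print(s['moment'])
cv2.imwrite('pics/s15.png',cv2.resize(bot.capture('side')[200:350,220:380],None,fx=4,fy=4,interpolation=cv2.INTER_CUBIC)[:,:,::-1])
cv2.imwrite('pics/w15.png',bot.capture('wrist')[:,:,::-1])"
```

```text
time: 14.55
ee_pos: [0.4692, 0.071, 0.0829]
orientation: [-1.569, -0.078, 0.076]
force: [-0.7, 0.3, -0.1]
finger_gap: 0.0001
t 14.55 p [0.4692 0.071  0.0829] xang 5.6 down [ 0.001   0.0001 -1.    ] F [-0.6558  0.3042 -0.146 ] gap 0.0001 q [-0.0192  0.1907 -0.4113  0.9678  0.0001  1.4539]
[-0.0498  0.0846 -0.0063]
```

View pics/s15.png

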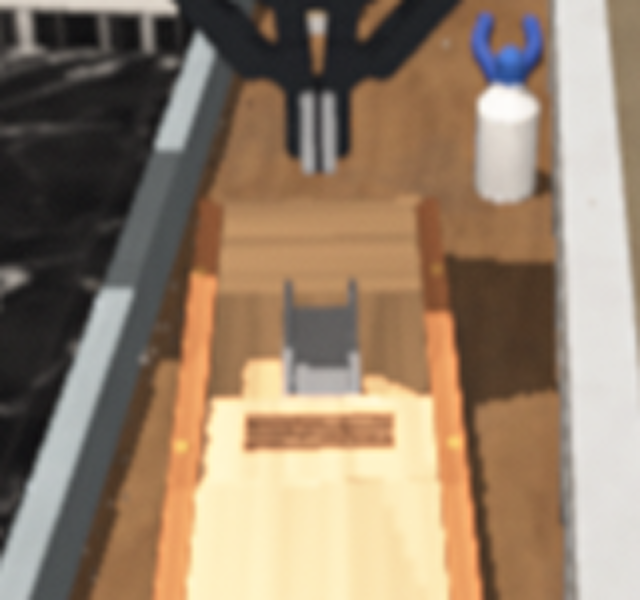

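View pics/w15.png

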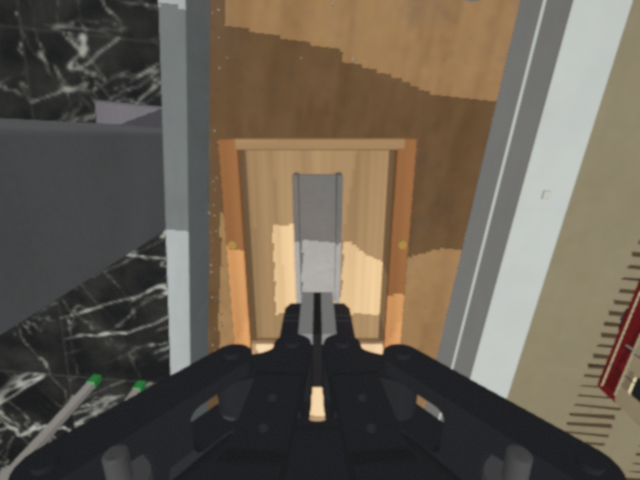

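The ramp sits flat and right way up in the compartment; its near end is at (322,392) in the side crop and the walls are vertical. Fingers shut, I'm moving above the ribbed patch.

```bash
python3 -m inch '0 0 0 -0.02 0 0 0; 0 0 0 -0.025 0 0 0; 0 0 0 -0.025 0 0 0; 0 0 0 -0.0185 0 0 0; 0 0 0.01 0 0 0 0; 0 0 0.015 0 0 0 0; 0 0 0.01 0 0 0 0; 0 0 0 0 0 0 0; 0 0 0 0 0 0 0'
python3 - <<'E'
from st import *
s,M=st(); print(s['moment'])
m=np.array([.4796,-.0384]);a=np.radians(5.61);Rm=np.array([[np.cos(a),-np.sin(a)],[np.sin(a),np.cos(a)]])
print("case tcp",Rm.T@(s['ee_pos'][:2]-m))
x0,y0,k=230,210,5
im=bot.capture("side")[y0:y0+120,x0:x0+140,::-1]
cr=cv2.resize(im,None,fx=k,fy=k,interpolation=cv2.INTER_CUBIC)
for h in (.045,.055,.065,.075,.085):
    p=s['ee_pos'].copy(); p[2]=h; p-=M[:,2]*.011
    r,c=proj("side",p); print(h,int((c-x0)*k),int((r-y0)*k))
cv2.imwrite("pics/s16.png",cr)
cv2.imwrite('pics/w16.png',bot.capture('wrist')[:,:,::-1])
E
```

```text
time: 15.55
ee_pos: [0.4769, -0.0164, 0.0471]
orientation: [-1.569, -0.076, 0.078]
force: [-0.5, 0.3, -0.9]
finger_gap: -0.0002
t 15.55 p [ 0.4769 -0.0164  0.0471] xang 5.64 down [-0.0015  0.0005 -1.    ] F [-0.4813  0.3351 -0.8984] gap -0.0002 q [-0.2029  0.2329 -0.4557  0.8838  0.0001  1.2694]
[ 0.0522 -0.0456  0.018 ]
case tcp [-0.0005  0.0221]
0.045 344 506
0.055 343 481
0.065 343 455
0.075 342 429
0.085 342 402
```

View pics/s16.png

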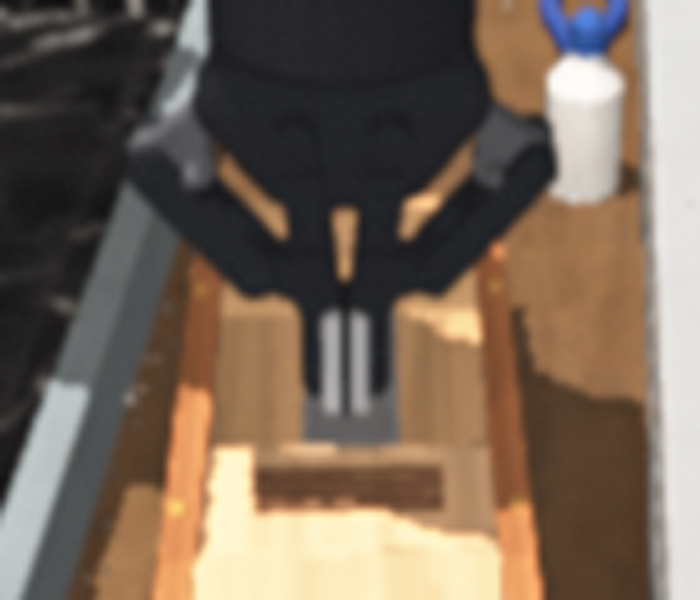

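View pics/w16.png

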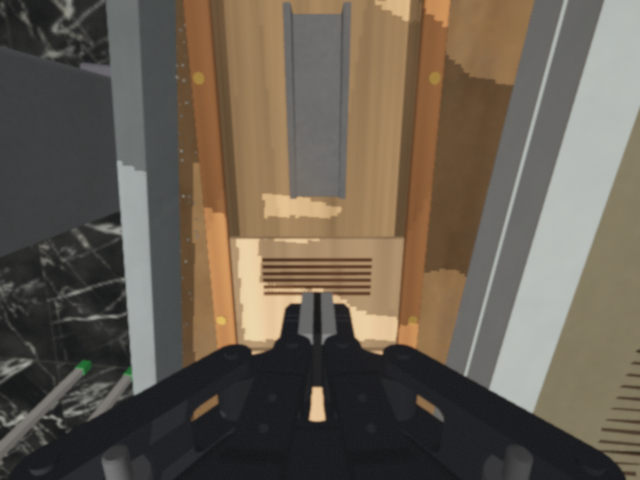

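```bash
python3 -m inch '0 0 0.01 0 0 0 0; 0 0 0.01 0 0 0 0; 0 0 0.005 0 0 0 0; 0 0 0 0 0 0 0'
for i in 1 2 3 4; do :; done
python3 -m inch '0 0 0.001 0 0 0 0; 0 0 0.001 0 0 0 0; 0 0 0 0 0 0 0'
python3 -m inch '0 0 0.001 0 0 0 0; 0 0 0.001 0 0 0 0; 0 0 0 0 0 0 0'
python3 -c "
from st import *
st()
x0,y0,k=230,230,5
cv2.imwrite('pics/s17.png',cv2.resize(bot.capture('side')[y0:y0+120,x0:x0+140,::-1],None,fx=k,fy=k,interpolation=cv2.INTER_CUBIC))"
```

```text
time: 16.05
ee_pos: [0.4764, -0.0168, 0.0215]
orientation: [-1.569, -0.075, 0.078]
force: [-0.0, 0.2, 0.3]
finger_gap: 0.0001
time: 16.35
ee_pos: [0.4778, -0.0171, 0.0208]
orientation: [-1.569, -0.077, 0.076]
force: [-0.3, 0.5, -0.9]
finger_gap: -0.0002
time: 16.65
ee_pos: [0.4775, -0.017, 0.0186]
orientation: [-1.569, -0.077, 0.077]
force: [-0.0, 0.2, -0.0]
finger_gap: -0.0
t 16.65 p [ 0.4775 -0.017   0.0186] xang 5.59 down [ 0.      0.0001 -1.    ] F [-0.0008  0.2248 -0.0282] gap -0.0 q [-0.2039  0.2651 -0.4944  0.8113  0.0001  1.2692]
```

View pics/s17.png

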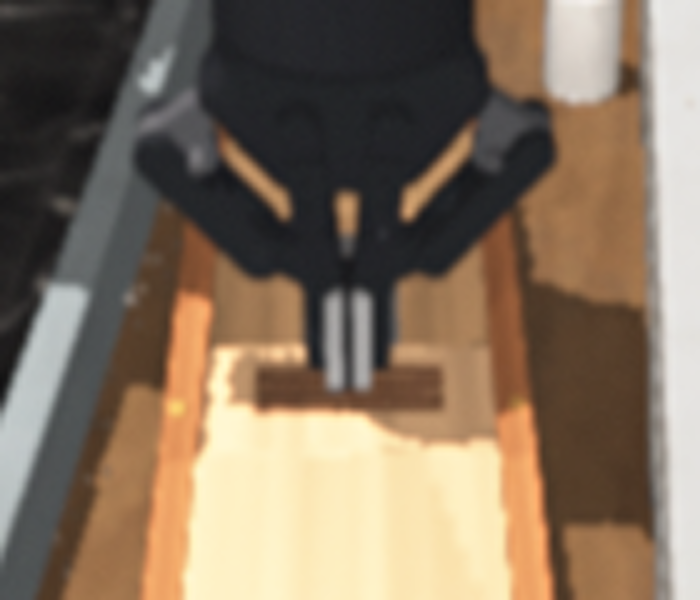

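```bash
python3 -m inch '0 0 0.001 0 0 0 0; 0 0 0.001 0 0 0 0; 0 0 0 0 0 0 0'
python3 -m inch '0 0 0.001 0 0 0 0; 0 0 0 0 0 0 0'
```

```text
time: 17.0
ee_pos: [0.4774, -0.017, 0.0165]
orientation: [-1.569, -0.076, 0.077]
force: [-0.3, -0.1, 0.3]
finger_gap: -0.0002
time: 17.2
ee_pos: [0.4775, -0.017, 0.0156]
orientation: [-1.569, -0.077, 0.077]
force: [0.5, -0.1, 0.8]
finger_gap: 0.0002
```

```bash
python3 -m inch '0 0 0.001 0 0 0 0; 0 0 0 0 0 0 0'
```

```text
time: 17.4
ee_pos: [0.4775, -0.0171, 0.0146]
orientation: [-1.569, -0.077, 0.077]
force: [-0.2, 0.0, 0.2]
finger_gap: -0.0
```

```bash
python3 -m inch '0 0 0.001 0 0 0 0; 0 0 0 0 0 0 0'
```

```text
time: 17.6
ee_pos: [0.4775, -0.017, 0.0136]
orientation: [-1.569, -0.077, 0.077]
force: [0.5, -0.7, 0.1]
finger_gap: 0.0001
```

```bash
python3 -m inch '0 0 0.0005 0 0 0 0; 0 0 0 0 0 0 0';python3 -m inch '0 0 0.0005 0 0 0 0; 0 0 0 0 0 0 0'
```

```text
time: 17.8
ee_pos: [0.4775, -0.017, 0.0131]
orientation: [-1.569, -0.077, 0.077]
force: [0.3, 0.2, -0.9]
finger_gap: -0.0002
time: 18.0
ee_pos: [0.4776, -0.017, 0.0127]
orientation: [-1.569, -0.077, 0.077]
force: [-0.1, 0.3, -0.1]
finger_gap: -0.0002
```

```bash
python3 -m inch '0 0 0.0005 0 0 0 0; 0 0 0 0 0 0 0'
```

```text
time: 18.2
ee_pos: [0.4775, -0.0171, 0.0121]
orientation: [-1.569, -0.077, 0.077]
force: [-0.2, -0.1, 0.2]
finger_gap: 0.0
```

```bash
python3 -m inch '0 0 0.0005 0 0 0 0; 0 0 0 0 0 0 0'
```

```text
time: 18.4
ee_pos: [0.4775, -0.017, 0.0116]
orientation: [-1.569, -0.077, 0.077]
force: [0.4, 0.4, 0.0]
finger_gap: -0.0
```

```bash
python3 -m inch '0 0 0.0005 0 0 0 0; 0 0 0 0 0 0 0'
```

```text
time: 18.6
ee_pos: [0.4775, -0.0171, 0.0111]
orientation: [-1.569, -0.077, 0.077]
force: [0.4, -0.4, -0.1]
finger_gap: -0.0001
```

```bash
python3 -m inch '0 0 0.0005 0 0 0 0; 0 0 0 0 0 0 0'
```

```text
time: 18.8
ee_pos: [0.4776, -0.0171, 0.011]
orientation: [-1.569, -0.077, 0.077]
force: [-1.5, -0.6, 3.8]
finger_gap: -0.0001
```

Contact with the cover at TCP z ≈ 0.011. I'll bring the press up to about 12 N.

```bash
python3 -m inch '0 0 0.0006 0 0 0 0; 0 0 0 0 0 0 0; 0 0 0 0 0 0 0'
```

```text
time: 19.1
ee_pos: [0.4777, -0.017, 0.011]
orientation: [-1.57, -0.077, 0.076]
force: [-3.0, 0.7, 9.8]
finger_gap: 0.0001
```

```bash
python3 -m inch '0 0 0.0002 0.001 0 0 0; 0 0 0 0.002 0 0 0; 0 0 0 0.003 0 0 0; 0 0 0 0.003 0 0 0; 0 0 0 0.003 0 0 0'
```

```text
time: 19.6
ee_pos: [0.4766, -0.0062, 0.0109]
orientation: [-1.572, -0.077, 0.076]
force: [-4.3, -4.1, 11.3]
finger_gap: 0.0003
```

```bash
python3 -c "
from st import *
x0,y0,k=230,230,5
cv2.imwrite('pics/s18.png',cv2.resize(bot.capture('side')[y0:y0+120,x0:x0+140,::-1],None,fx=k,fy=k,interpolation=cv2.INTER_CUBIC))
st()"
```

```text
t 19.65 p [ 0.4766 -0.0058  0.0109] xang 5.57 down [ 0.0007 -0.0022 -1.    ] F [-3.4545 -2.7504 10.4437] gap 0.0 q [-0.1794  0.2718 -0.5081  0.7898 -0.002   1.2941]
```

View pics/s18.png

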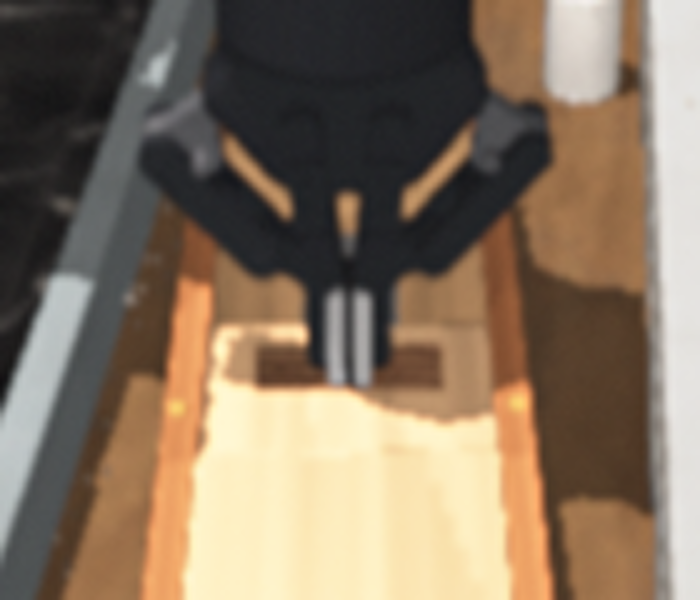

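The cover follows: its leading edge moved from row 345 to 325 and the patch stays under the fingertip. Continuing.

```bash
python3 -m inch '0 0 0 0.003 0 0 0; 0 0 0 0.004 0 0 0; 0 0 0 0.004 0 0 0; 0 0 0 0.004 0 0 0; 0 0 0 0.004 0 0 0; 0 0 0 0.004 0 0 0'
```

```text
time: 20.25
ee_pos: [0.4744, 0.0167, 0.0109]
orientation: [-1.572, -0.077, 0.076]
force: [-3.6, -3.8, 11.1]
finger_gap: 0.0002
```

```bash
python3 -m inch '0 0 0 0.004 0 0 0; 0 0 0 0.004 0 0 0; 0 0 0 0.004 0 0 0; 0 0 0 0.004 0 0 0; 0 0 0 0.004 0 0 0; 0 0 0 0.004 0 0 0'
```

```text
time: 20.85
ee_pos: [0.472, 0.0407, 0.0109]
orientation: [-1.572, -0.077, 0.076]
force: [-3.6, -2.9, 11.0]
finger_gap: 0.0001
```

```bash
python3 -m inch '0 0 0 0.004 0 0 0; 0 0 0 0.004 0 0 0; 0 0 0 0.004 0 0 0; 0 0 0 0.004 0 0 0; 0 0 0 0.004 0 0 0; 0 0 0 0.004 0 0 0; 0 0 0 0.004 0 0 0; 0 0 0 0.004 0 0 0'
```

```text
time: 21.65
ee_pos: [0.4688, 0.0727, 0.0109]
orientation: [-1.572, -0.077, 0.076]
force: [-3.3, -2.8, 10.6]
finger_gap: 0.0
```

```bash
python3 -m inch '0 0 0 0.004 0 0 0; 0 0 0 0.004 0 0 0; 0 0 0 0.004 0 0 0; 0 0 0 0.004 0 0 0; 0 0 0 0.004 0 0 0; 0 0 0 0.004 0 0 0; 0 0 0 0.003 0 0 0'
python3 - <<'E'
from st import *
x0,y0,k=230,200,5
cv2.imwrite('pics/s19.png',cv2.resize(bot.capture('side')[y0:y0+120,x0:x0+140,::-1],None,fx=k,fy=k,interpolation=cv2.INTER_CUBIC))
cv2.imwrite('pics/w19.png',bot.capture('wrist')[:,:,::-1])
st()
E
```

```text
time: 22.35
ee_pos: [0.4662, 0.0997, 0.0108]
orientation: [-1.571, -0.077, 0.076]
force: [-3.3, -4.2, 10.0]
finger_gap: -0.0002
t 22.45 p [0.4661 0.1001 0.0108] xang 5.6 down [ 0.0006 -0.0012 -1.    ] F [-3.5484 -2.4989 11.2241] gap -0.0 q [ 0.0437  0.2725 -0.5074  0.7904 -0.0012  1.5168]
```

View pics/s19.png

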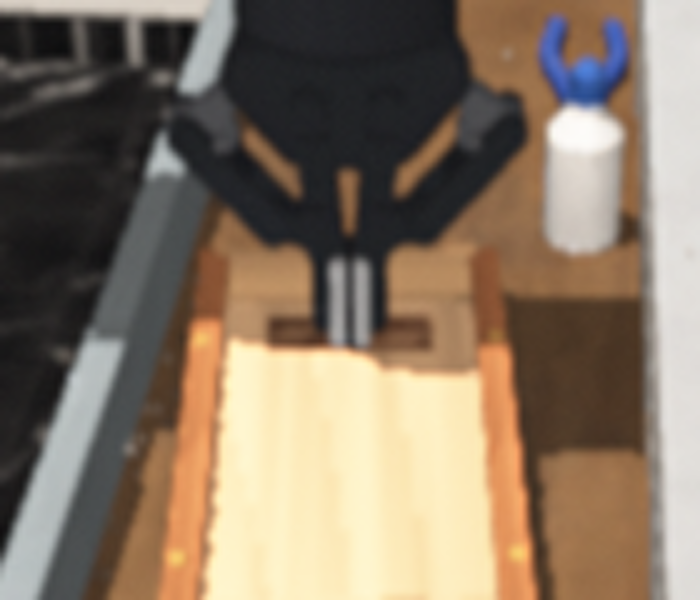

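View pics/w19.png

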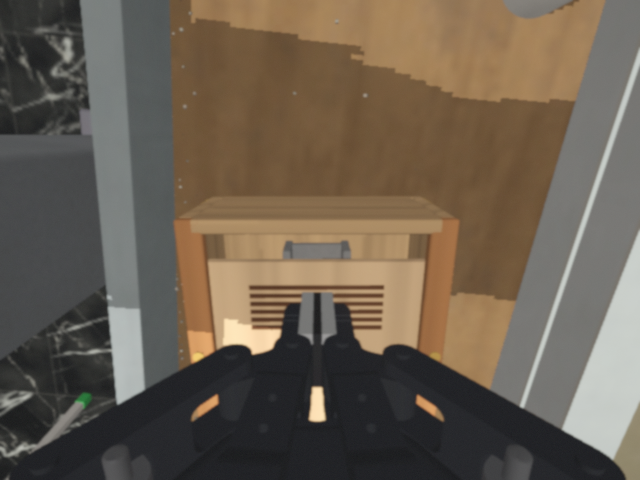

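The cover tracks well. A gap of about 15 mm remains at the end wall (rows 233–258 in the wrist view), so I'll close it slowly.

```bash
python3 -m inch '0 0 0 0.002 0 0 0; 0 0 0 0.003 0 0 0; 0 0 0 0.003 0 0 0; 0 0 0 0.002 0 0 0'
```

```text
time: 22.85
ee_pos: [0.4652, 0.1096, 0.0108]
orientation: [-1.571, -0.077, 0.076]
force: [-4.6, -3.6, 9.7]
finger_gap: -0.0002
```

```bash
python3 -m inch '0 0 0 0.001 0 0 0; 0 0 0 0.001 0 0 0'
```

```text
time: 23.05
ee_pos: [0.465, 0.1115, 0.0108]
orientation: [-1.571, -0.077, 0.076]
force: [-3.5, -3.7, 10.6]
finger_gap: 0.0004
```

```bash
python3 -m inch '0 0 0 0.001 0 0 0; 0 0 0 0.001 0 0 0'
```

```text
time: 23.25
ee_pos: [0.4648, 0.1135, 0.0108]
orientation: [-1.571, -0.077, 0.076]
force: [-2.9, -2.9, 10.9]
finger_gap: 0.0001
```

```bash
python3 -m inch '0 0 0 0.001 0 0 0; 0 0 0 0.001 0 0 0'
python3 - <<'E'
from st import *
cv2.imwrite('pics/w20.png',bot.capture('wrist')[:,:,::-1])
st()
E
```

```text
time: 23.45
ee_pos: [0.4646, 0.1154, 0.0108]
orientation: [-1.572, -0.077, 0.076]
force: [-3.2, -7.3, 9.9]
finger_gap: -0.0
t 23.5 p [0.4646 0.1153 0.0108] xang 5.56 down [ 0.0006 -0.0024 -1.    ] F [-2.9446 -4.2526  9.861 ] gap -0.0001 q [ 0.0771  0.276  -0.5025  0.7919 -0.0025  1.5508]
```

View pics/w20.png

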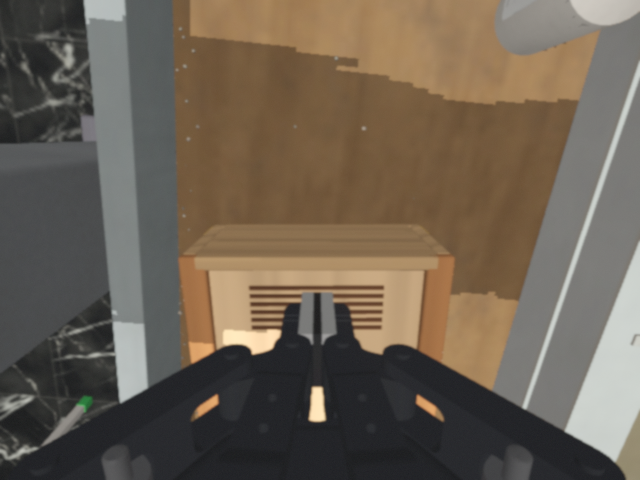

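```bash
python3 -m inch '0 0 0 0.001 0 0 0; 0 0 0 0 0 0 0'
```

```text
time: 23.7
ee_pos: [0.4646, 0.1155, 0.0108]
orientation: [-1.574, -0.076, 0.075]
force: [-3.3, -6.5, 10.3]
finger_gap: -0.0002
```

```bash
python3 -m inch '0 0 0 0.001 0 0 0; 0 0 0 0 0 0 0'
```

```text
time: 23.9
ee_pos: [0.4648, 0.1165, 0.0108]
orientation: [-1.573, -0.077, 0.075]
force: [-1.4, -7.7, 9.5]
finger_gap: -0.0002
```

The drag force jumped from 3 N to 7 N and the fingertip began to slip, at the travel I expected, so the cover is at its stop. Lifting straight off to check.

```bash
python3 -m inch '0 0 -0.003 0 0 0 0; 0 0 -0.01 0 0 0 0; 0 0 -0.02 0 0 0 0; 0 0 -0.025 0 0 0 0; 0 0 -0.025 -0.02 0 0 0; 0 0 -0.02 -0.03 0 0 0; 0 0 -0.01 -0.03 0 0 0; 0 0 0 -0.03 0 0 0; 0 0 0 0 0 0 0; 0 0 0 0 0 0 0'
python3 - <<'E'
from st import *
x0,y0,k=220,190,4
cv2.imwrite('pics/s21.png',cv2.resize(bot.capture('side')[y0:y0+150,x0:x0+180,::-1],None,fx=k,fy=k,interpolation=cv2.INTER_CUBIC))
cv2.imwrite('pics/w21.png',bot.capture('wrist')[:,:,::-1])
st()
E
```

```text
time: 24.9
ee_pos: [0.475, 0.0086, 0.1232]
orientation: [-1.569, -0.076, 0.075]
force: [-0.4, 0.2, 0.7]
finger_gap: -0.0
t 25.0 p [0.4747 0.0096 0.1228] xang 5.63 down [-0.0006  0.0007 -1.    ] F [ 0.3548 -0.1493  0.2717] gap -0.0 q [-0.1496  0.1603 -0.3434  1.0678  0.0006  1.323 ]
```

View pics/s21.png

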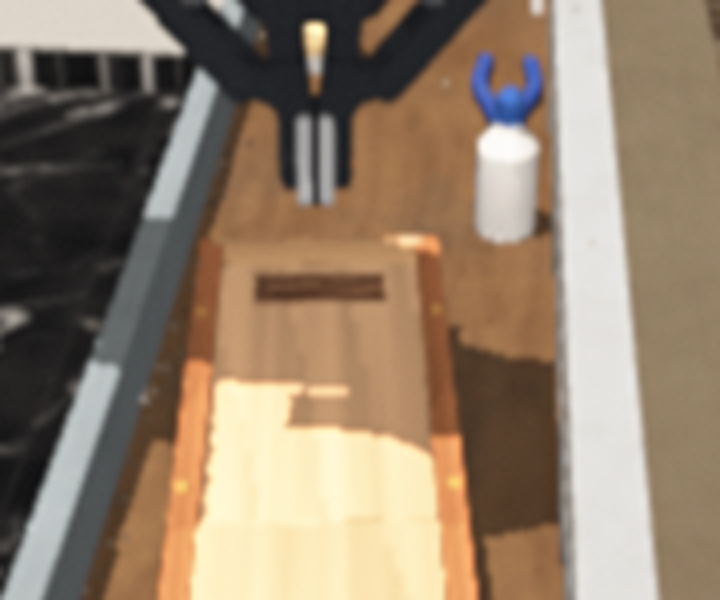

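View pics/w21.png

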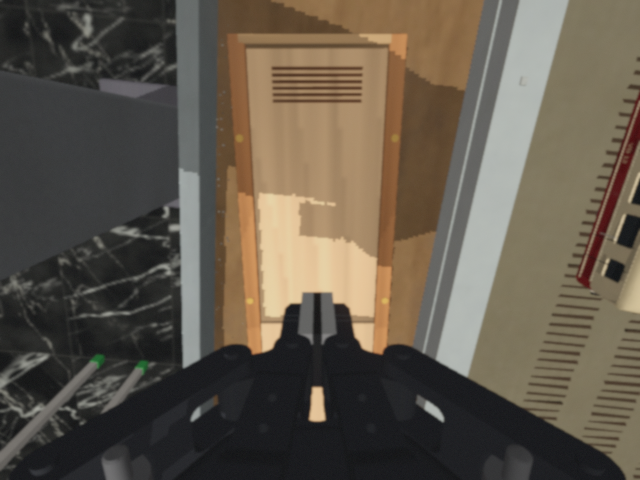

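```bash
python3 -m inch '0 0 -0.005 -0.025 0 0 0; 0 0 -0.005 -0.025 0 0 0; 0 0 -0.005 -0.025 0 0 0; 0 0 -0.005 -0.025 0 0 0; 0 0 -0.005 -0.025 0 0 0; 0 0 -0.005 -0.025 0 0 0; 0 0 -0.005 -0.025 0 0 0; 0 0 -0.005 -0.025 0 0 0; 0 0 -0.005 -0.025 0 0 0; 0 0 0 -0.025 0 0 0; 0 0 0 0 0 0 0'
python3 - <<'E'
from st import *
m=np.array([.4796,-.0384]);a=np.radians(5.61);Rm=np.array([[np.cos(a),-np.sin(a)],[np.sin(a),np.cos(a)]])
im=bot.capture('top'); cv2.imwrite('pics/t22f.png',im[:,:,::-1])
cv2.imwrite('pics/t22.png',cv2.resize(im[195:300,325:485,::-1],None,fx=5,fy=5,interpolation=cv2.INTER_CUBIC))
im=bot.capture('side'); cv2.imwrite('pics/s22.png',cv2.resize(im[235:295,260:350,::-1],None,fx=8,fy=8,interpolation=cv2.INTER_CUBIC))
for n in ["rerailer_mid","glue_bottle","pliers","screw_tin"]: 
    print(n,[(x['point'],x['conf']) for x in bot.spot_point(n,"top")][:1])
st()
E
```

```text
time: 26.1
ee_pos: [0.5003, -0.2415, 0.1675]
orientation: [-1.57, -0.076, 0.076]
force: [-0.2, 0.2, 0.4]
finger_gap: -0.0006
rerailer_mid []
glue_bottle [([214.1, 280.5], 0.82)]
pliers [([209.9, 215.9], 0.85)]
screw_tin [([269.8, 174.3], 0.66)]
t 26.4 p [ 0.4994 -0.2386  0.1678] xang 5.69 down [-0.0004  0.0006 -1.    ] F [-0.4351 -0.3595 -0.0137] gap -0.0003 q [-0.591   0.2826 -0.072   1.2168  0.0003  0.8805]
```

View pics/t22.png

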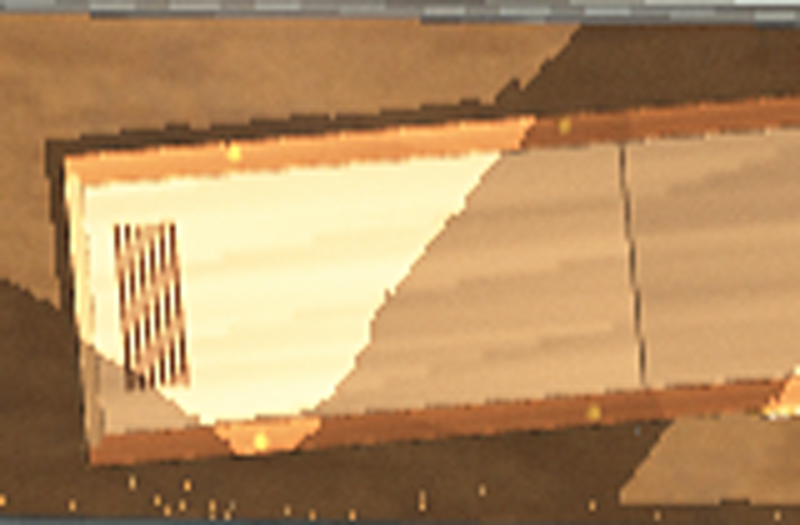

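View pics/s22.png

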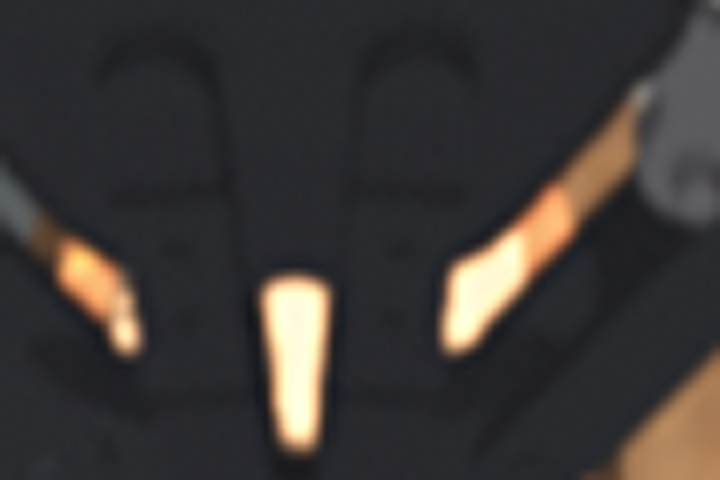

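View pics/t22f.png

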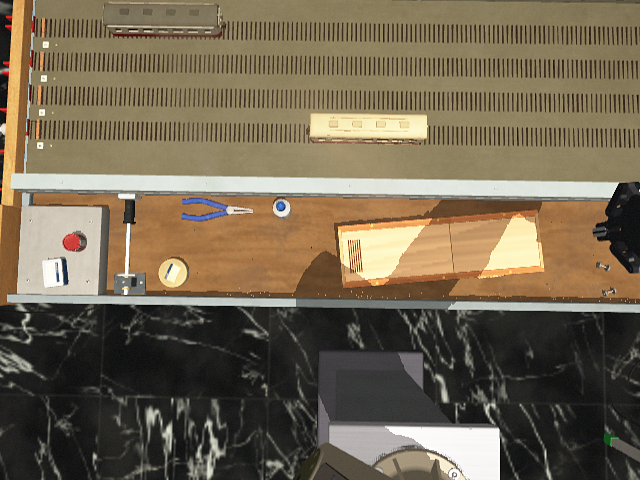

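```bash
python3 - <<'E'
from st import *
m=np.array([.4796,-.0384]);a=np.radians(5.61);Rm=np.array([[np.cos(a),-np.sin(a)],[np.sin(a),np.cos(a)]])
for n,u in dict(patch=(151,305),pl=(117,225),pr=(188,385),deckline=(632,265)).items():
    c,r=np.array(u)/5+[325,195]-.4; print(n,Rm.T@(atz("top",r,c,.0443)[:2]-m))
im=cv2.imread('pics/w21.png'); cv2.imwrite('pics/w21c.png',cv2.resize(im[20:120,210:430],None,fx=3.6,fy=3.6,interpolation=cv2.INTER_CUBIC))
E
```

```text
patch [-0.0002  0.1544]
pl [0.03   0.1642]
pr [-0.0302  0.1435]
deckline [ 0.     -0.0215]
```

View pics/w21c.png

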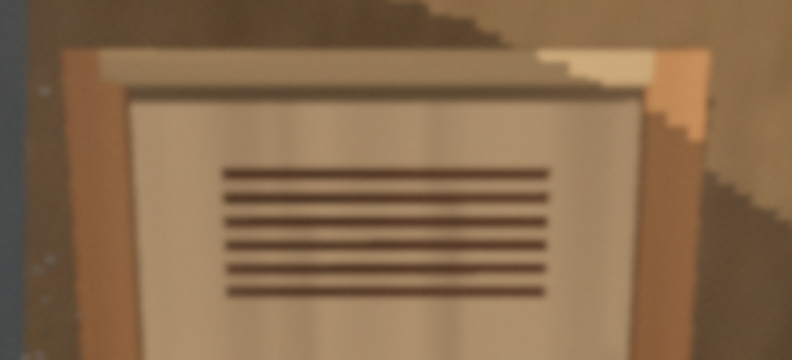

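The ribbed patch is at case y = 154.4 mm, where 154.0 means fully shut. The bystanders are within 2 px of their starting positions and the arm is clear, so I'm handing in.

```bash
python3 -c "
from rig import bot
print(bot.finish_job())"
```

```text
the job is handed in; nothing more can be done
None
```

I put the ramp flat and right way up on the case floor, then dragged the cover shut against the end wall and handed the job in at about 26.5 s.

**Ramp:** Before the cover closed, the pictures showed it level, centred at about y = 110 mm and clear of both ends. The arm's reading when it was set down matched the floor height of 5 mm to within about 0.5 mm.

**Cover:** I dragged it with a press of about 10–11 N, and it followed the fingertip. At the travel I expected, the drag force rose from about 3 N to 7 N and the fingertip began to slip, so the cover was at its stop. The top view put the ribbed patch at y = 154.4 mm, where 154.0 means fully shut, and showed no gap.

**Bystanders:** The glue bottle, pliers and screw tin are where they started, to within 2 pixels in the top view (about 3–4 mm).

**Disagreements:**
- **Fingertip height:** The fingertips sat 33–40 mm above the reported tool point in the pictures. I worked from pictures and force instead of that figure.
- **Lip contact:** While setting the ramp down, the arm felt about 9 N that remained after I let go. I took it to be a finger link resting lightly on a side lip. The ramp may therefore have been up to about 0.5 mm off the floor when released, and it showed no shift in the pictures.

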